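# Set a slotted fence to its mark, tighten it and load the rails

## Robot

A 6-joint arm with a two-finger parallel gripper is mounted at the origin on a cart in front of the work surface, level with it; the furniture and walls round the work are solid. World frame = base frame: x ahead of the robot, y to its left, z up, the work surface at z = 0. Lengths are in m, angles in degrees, forces in N, time in s.
With the tool pointing down it reaches from about 0.275 to 0.725 m from the base axis. Payload 5.6 kg.
Tool frame: the origin (TCP) lies midway between the tips of the shut fingers; the grasp point (between the pads) lies 19 mm behind it; z points along the fingers, y is the line along which they close (so a half turn about z gives the same grasp; the last joint's range is limited). The gripper opens to 85 mm and grips with 20 to 120 N. Pads are 22 mm wide; open, the fingers measure 114 mm over their backs; the gripper's body (76 mm by 85 mm) begins 54 mm behind the grasp point. The pads swing forward as they close: fully open they stand 13 mm farther back than shut.
Start: joints at [-60.756, 14.616, 6.199, 0, -81.583, -16.306], TCP at [0.123, -0.536, 0.231] pointing down, gripper open.
Joint ranges: [-168.99, 168.99], [-69.2, 112.95], [-62.41, 85.93], [-164.36, 98.24], [-168.68, -3.75], [-174.98, 174.98]. Speed limits (degrees/s): [147.25, 147.25, 180, 180, 180, 180].

## Interface

Orientations are given as a 3x3 rotation matrix whose columns are the frame's x, y, z axes.
In Python, from rig import bot gives the robot as it stands.
- The arm moves only by the tool move_arm, never from a script. Its argument "commands" is text: rows parted by semicolons, each of 4 numbers parted by spaces: the shift along the tool's x, y, z each as a share of 0.3 m, from -1 to 1, then the turn about the tool's z as a share of pi/4 rad, from -1 to 1. A call has 1 to 12 rows; each row is the pose to reach, as a shift and turn from the pose commanded when the call began, along the tool's axes at that moment; what a row does not reach only later rows make up. A row lasts 1/10 s, in which the tool goes at most 50 mm and 8.59 degrees, less where a joint would pass 70% of its speed; a pose out of reach is approached as far as the arm can. A call with a number of a shift or a turn outside -1 to 1 is refused whole. A call with a gripper value outside its range is refused whole. "grip" is the opening, from -1 (shut) to 1 (fully open), so that 0 is half open, set as the call begins (left out, the last holds). The fingers move at their own pace and stop on an object; the grip force is fixed at half the most. Time passes only in rows, so rows that repeat a pose let the fingers close. It gives the time, the measured TCP pose, the force, the opening and the grip force at its end, in the units of the state.
- bot.state(): the state, without advancing time (a new reading comes with each control period).
- bot.get_image(name): name is "side" or "top"; returns a dict with "img" (480x640x3 uint8, red, green, blue), "range_z" (480x640 float32, m along the optical axis (not along the pixel's ray), 0 where there is no reading), "intrinsics" (3x3 intrinsics, pixels), "world_from_camera" (4x4, takes a point from camera to world coordinates). Camera axes: x right, y down, z forward; pixel columns grow to the right and rows downward; lengths in m; the calibration is good to about 2 mm. A picture is of the moment at which its call begins.
- bot.sign_off(): hands the job in; it is judged then, once.
The state is a dict: "time": time; "qpos": joint angles; "qvel": joint speeds; "effort": joint torques, N m; "tool_pos": TCP position; "tcp_rot": TCP orientation; "force": force on the tool from outside, world axes, zero at the start; "ft_torque": the same for the moment, N m; "width": finger opening in m; "finger_force": force on a finger pad.
Only numpy, scipy, OpenCV 4.12 (cv2) and the standard library are available. Lean on these libraries where they do the work, as an engineer would, in place of code of your own. Each camera call takes 0.05 s, during which the arm holds its last target. There are 200 camera calls.

## Task

Set up the drilling fixture: slide the yellow slotted fence until its lane-side face lines up with the red mark clip on the scale, then turn both red-winged clamp knobs clockwise until each clicks past its detent. With the fence tightened, stand every T-section metal rail blank, foot down, flat in a lane of its own, its end butted against the fence, and let go of everything. Do not knock over the brown cleaner bottle.

Things in the scene. Friction and masses are not known exactly. Their poses are not given: they have to be found in the camera images.
- fixture: grey metal board fixed on the bench, 290 (x) x 320 (y) x 10 mm, origin at the centre of its underside. Its +y end carries the fence and two clamp knobs; four parallel lanes run along its y axis towards -y. Blue guide strips beside the lanes stand 4 mm above the board top (z 14 mm) and run from y = -155 to 0 mm. Each lane is 49 mm wide between the strips. Places and yaw vary. A white scale lies along its -x edge
- lane_1 (a point): point on the board top on the centre line of lane 1 of 4, at x = -90 mm, y = -60 mm of the fixture; same axes as the fixture, the lane runs along y
- lane_2 (a point): point on the board top on the centre line of lane 2 of 4, at x = -30 mm, y = -60 mm of the fixture; same axes as the fixture, the lane runs along y
- lane_3 (a point): point on the board top on the centre line of lane 3 of 4, at x = 30 mm, y = -60 mm of the fixture; same axes as the fixture, the lane runs along y
- lane_4 (a point): point on the board top on the centre line of lane 4 of 4, at x = 90 mm, y = -60 mm of the fixture; same axes as the fixture, the lane runs along y
- fence (a joint): slide of the yellow fence, m: 0 at its +y end, grows to 0.05 as it moves along the fixture's -y, over the lanes. Friction 3 N while loose; with the knobs tight their washers clamp it and it holds against about 10 N
- fence_face (a point): centre of the fence's flat lane-side (-y) face at board-top height; axes as the fixture. It moves with the fence
- fence_grip (a point): where the fence can be gripped from above: middle of its length, 32 mm above the board top. The fence is a bar 238 (x) x 20 (y) x 45 mm high above the board top, the middle 80 mm clear on both sides; pinch it across its 20 mm thickness (along the fixture's y). Slotted yellow feet 6 mm high reach back from it to +y at x = -70 and +70 mm
- mark_line (a point): top centre of the red T-shaped mark clip, 20 x 12 x 6 mm, its narrow 4 mm wide nose pointing to the fence's path; it is fixed on the white scale at the fixture's -x edge; axes as the fixture. The fence is set when fence_face has the same fixture-y as this point
- knob_1 (a joint): clamp knob 1 (at the fixture's x = -70, y = 115 mm), rad: 0 loose, grows clockwise seen from above, end stop at 1.2. Friction 0.05 N m; a sprung ball detent must be passed: resistance rises to about 0.15 N m between 0.35 and 0.6 rad, then it clicks over. Past 0.75 it counts as tightened; turning it to 1.1 is safe, and the detent (at 0.83) keeps it from coming loose
- knob_2 (a joint): clamp knob 2 (at x = +70, y = 115 mm), rad: 0 loose, grows clockwise seen from above, end stop at 1.2. Friction 0.05 N m; a sprung ball detent must be passed: resistance rises to about 0.15 N m between 0.35 and 0.6 rad, then it clicks over. Past 0.75 it counts as tightened; turning it to 1.1 is safe, and the detent (at 0.83) keeps it from coming loose
- grip_1 (a point): on the axis of knob 1, 53 mm above the bench, where its wing is gripped. The red wing is 13 (x) x 44 (y) x 29 mm high, with vertical flat sides from z = 31 to 60 mm above the bench, on a black disc 44 mm across (z 21 to 31 mm); the detent block beside it, on the board's outer side and up to 40 mm from the axis, is 30 mm high; axes turn with the knob, at 0 they are the fixture's, so it is pinched along its own x
- grip_2 (a point): on the axis of knob 2, 53 mm above the bench, where its wing is gripped. The red wing is 13 (x) x 44 (y) x 29 mm high, with vertical flat sides from z = 31 to 60 mm above the bench, on a black disc 44 mm across (z 21 to 31 mm); the detent block beside it, on the board's outer side and up to 40 mm from the axis, is 30 mm high; axes turn with the knob, at 0 they are the fixture's, so it is pinched along its own x
- rail_1_c (a point): centre of a T-section metal rail blank, 44 (x) x 110 (y) x 38 mm high, 0.3 kg or so: an upside-down T in section, a foot 44 mm wide and 10 mm thick with an upright web 16 mm wide along its middle, from 10 to 38 mm up, by which it is gripped (across x, 8 mm or more above this centre so that the fingertips clear the foot); lying on the bench its centre is 19 mm up, in a lane 29 mm above the bench. Both ends alike. Three or four blanks are present; an absent one reads None
- rail_2_c (a point): centre of a T-section metal rail blank, 44 (x) x 110 (y) x 38 mm high, 0.3 kg or so: an upside-down T in section, a foot 44 mm wide and 10 mm thick with an upright web 16 mm wide along its middle, from 10 to 38 mm up, by which it is gripped (across x, 8 mm or more above this centre so that the fingertips clear the foot); lying on the bench its centre is 19 mm up, in a lane 29 mm above the bench. Both ends alike. Three or four blanks are present; an absent one reads None
- rail_3_c (a point): centre of a T-section metal rail blank, 44 (x) x 110 (y) x 38 mm high, 0.3 kg or so: an upside-down T in section, a foot 44 mm wide and 10 mm thick with an upright web 16 mm wide along its middle, from 10 to 38 mm up, by which it is gripped (across x, 8 mm or more above this centre so that the fingertips clear the foot); lying on the bench its centre is 19 mm up, in a lane 29 mm above the bench. Both ends alike. Three or four blanks are present; an absent one reads None
- rail_4_c (a point): centre of a T-section metal rail blank, 44 (x) x 110 (y) x 38 mm high, 0.3 kg or so: an upside-down T in section, a foot 44 mm wide and 10 mm thick with an upright web 16 mm wide along its middle, from 10 to 38 mm up, by which it is gripped (across x, 8 mm or more above this centre so that the fingertips clear the foot); lying on the bench its centre is 19 mm up, in a lane 29 mm above the bench. Both ends alike. Three or four blanks are present; an absent one reads None
- rail_1: the same blank, origin at the centre of its underside
- rail_2: the same blank, origin at the centre of its underside
- rail_3: the same blank, origin at the centre of its underside
- rail_4: the same blank, origin at the centre of its underside
- cleaner_bottle: brown bottle with white cap, 37 mm across, 99 mm high, standing at the right behind the blanks; origin at the centre of its underside. A bystander

How it is judged (in metres and radians):
On the way, in this order (a step that is already met when the one before it is completed fails the run):
1. the fence face lines up with the mark (within 4 mm), knobs still loose (y of fence_face in the frame of mark_line between -0.004 and 0.004 m and value of joint each of knob_1, knob_2 below 0.3 rad), for 0.2 s.
2. both knobs are turned past their click with the fence at the mark (y of fence_face in the frame of mark_line between -0.004 and 0.004 m and value of joint each of knob_1, knob_2 above 0.75 rad), for 0.2 s.
3. a first rail blank lies in a lane, butted against the fence (((y of rail_1_c in the frame of fence_face between -0.059 and -0.051 m and z of rail_1_c in the frame of fixture between 0.025 and 0.033 m and (x of rail_1_c in the frame of lane_1 between -0.005 and 0.005 m or x of rail_1_c in the frame of lane_2 between -0.005 and 0.005 m or x of rail_1_c in the frame of lane_3 between -0.005 and 0.005 m or x of rail_1_c in the frame of lane_4 between -0.005 and 0.005 m) and angle between the y axis of rail_1_c and the y axis of fixture, either way round below 0.08 rad and angle between rail_1_c's own z axis and vertical below 0.1 rad) or (y of rail_2_c in the frame of fence_face between -0.059 and -0.051 m and z of rail_2_c in the frame of fixture between 0.025 and 0.033 m and (x of rail_2_c in the frame of lane_1 between -0.005 and 0.005 m or x of rail_2_c in the frame of lane_2 between -0.005 and 0.005 m or x of rail_2_c in the frame of lane_3 between -0.005 and 0.005 m or x of rail_2_c in the frame of lane_4 between -0.005 and 0.005 m) and angle between the y axis of rail_2_c and the y axis of fixture, either way round below 0.08 rad and angle between rail_2_c's own z axis and vertical below 0.1 rad) or (y of rail_3_c in the frame of fence_face between -0.059 and -0.051 m and z of rail_3_c in the frame of fixture between 0.025 and 0.033 m and (x of rail_3_c in the frame of lane_1 between -0.005 and 0.005 m or x of rail_3_c in the frame of lane_2 between -0.005 and 0.005 m or x of rail_3_c in the frame of lane_3 between -0.005 and 0.005 m or x of rail_3_c in the frame of lane_4 between -0.005 and 0.005 m) and angle between the y axis of rail_3_c and the y axis of fixture, either way round below 0.08 rad and angle between rail_3_c's own z axis and vertical below 0.1 rad) or (y of rail_4_c in the frame of fence_face between -0.059 and -0.051 m and z of rail_4_c in the frame of fixture between 0.025 and 0.033 m and (x of rail_4_c in the frame of lane_1 between -0.005 and 0.005 m or x of rail_4_c in the frame of lane_2 between -0.005 and 0.005 m or x of rail_4_c in the frame of lane_3 between -0.005 and 0.005 m or x of rail_4_c in the frame of lane_4 between -0.005 and 0.005 m) and angle between the y axis of rail_4_c and the y axis of fixture, either way round below 0.08 rad and angle between rail_4_c's own z axis and vertical below 0.1 rad))), for 0.2 s.
At the end, for the whole second after the job is handed in: the fence face is within 4 mm of the mark, both knobs are past their click (over 0.75 rad), and every rail blank present lies flat in a lane (within 5 mm of its centre line, 0.08 rad of its direction), its end within 4 mm of the fence, at rest and released (all of step 2 and y of rail_1_c in the frame of fence_face between -0.059 and -0.051 m and z of rail_1_c in the frame of fixture between 0.025 and 0.033 m and (x of rail_1_c in the frame of lane_1 between -0.005 and 0.005 m or x of rail_1_c in the frame of lane_2 between -0.005 and 0.005 m or x of rail_1_c in the frame of lane_3 between -0.005 and 0.005 m or x of rail_1_c in the frame of lane_4 between -0.005 and 0.005 m) and angle between the y axis of each of rail_1_c, rail_2_c, rail_3_c, rail_4_c and the y axis of fixture, either way round below 0.08 rad and angle between each of rail_1_c, rail_2_c, rail_3_c, rail_4_c's own z axis and vertical below 0.1 rad and y of rail_2_c in the frame of fence_face between -0.059 and -0.051 m and z of rail_2_c in the frame of fixture between 0.025 and 0.033 m and (x of rail_2_c in the frame of lane_1 between -0.005 and 0.005 m or x of rail_2_c in the frame of lane_2 between -0.005 and 0.005 m or x of rail_2_c in the frame of lane_3 between -0.005 and 0.005 m or x of rail_2_c in the frame of lane_4 between -0.005 and 0.005 m) and y of rail_3_c in the frame of fence_face between -0.059 and -0.051 m and z of rail_3_c in the frame of fixture between 0.025 and 0.033 m and (x of rail_3_c in the frame of lane_1 between -0.005 and 0.005 m or x of rail_3_c in the frame of lane_2 between -0.005 and 0.005 m or x of rail_3_c in the frame of lane_3 between -0.005 and 0.005 m or x of rail_3_c in the frame of lane_4 between -0.005 and 0.005 m) and y of rail_4_c in the frame of fence_face between -0.059 and -0.051 m and z of rail_4_c in the frame of fixture between 0.025 and 0.033 m and (x of rail_4_c in the frame of lane_1 between -0.005 and 0.005 m or x of rail_4_c in the frame of lane_2 between -0.005 and 0.005 m or x of rail_4_c in the frame of lane_3 between -0.005 and 0.005 m or x of rail_4_c in the frame of lane_4 between -0.005 and 0.005 m) and linear speed of each of rail_1, rail_2, rail_3, rail_4 below 0.02 m/s); the robot touches nothing.
It fails at once if the cleaner bottle is knocked over (angle between cleaner_bottle's own z axis and vertical above 0.6 rad).
Of rail_1, rail_2, rail_3, rail_4 only 3 to 4 are there at a start; the rules pass over those that are not, and their reading is None.
At some moment in a run one of rail_1, rail_2, rail_3, rail_4 may be knocked a few centimetres aside while the robot is not near it.
Once in a run the grip may slacken for a moment while it holds something.
It also fails if it takes over 210 s, if anything falls off the work surface, if the arm or the gripper's body presses on something with over 40 N, if the wrist force passes 120 N, or if a joint passes its speed limit or range.

## Working session

There is one attempt and no reset: what is moved stays moved. The work goes in short steps, Python scripts to look and compute and a tool call to move; the robot and the scene stay as the last step left them, time stands still between calls to the robot, and variables do not carry over. Pictures are saved under pics/ and viewed, at most 14 in all, crops included, and the job is handed in when it is done.

Besides the shell and the picture viewer there is one more tool, called after "Call:" in YAML: its name, and indented under it one key for each argument. move_arm: Moves the arm, as the interface text tells. Shift numbers are shares of 0.3 m and turn numbers shares of pi/4 rad, none past 1 either way. Its arguments: {"type":"object","properties":{"commands":{"type":"string"},"grip":{"type":"number"}},"required":["commands"]}

```bash
ls; mkdir -p pics
python3 - <<'E'
from rig import bot
import cv2, numpy as np
for n in ("top","side"):
    d=bot.get_image(n); cv2.imwrite(f"pics/{n}0.png",d["img"][:,:,::-1]); np.savez(f"pics/{n}0.npz",**{k:d[k] for k in d})
    print(n,d["intrinsics"].round(1).tolist(),d["world_from_camera"].round(3).tolist())
s=bot.state(); print(s)
E
```

```text
pics
top [[538.2, 0.0, 317.5], [0.0, 538.2, 236.5], [0.0, 0.0, 1.0]] [[0.005, -0.991, 0.131, 0.448], [-1.0, -0.004, 0.002, -0.005], [-0.002, -0.131, -0.991, 1.086], [0.0, 0.0, 0.0, 1.0]]
side [[547.5, 0.0, 313.9], [0.0, 547.5, 241.3], [0.0, 0.0, 1.0]] [[-0.868, -0.21, 0.45, 0.115], [-0.496, 0.336, -0.8, 0.852], [0.017, -0.918, -0.396, 0.491], [0.0, 0.0, 0.0, 1.0]]
{'time': 0.1, 'qpos': array([-6.07589196e+01,  1.46486933e+01,  6.13925202e+00, -2.39442573e-02,
       -8.15821025e+01, -1.63030715e+01]), 'qvel': array([-0.04882601, -0.13773577,  0.14265115,  0.09736855, -0.00788607,
        0.01876799]), 'effort': array([-2.74744794e-03, -3.87601519e+01,  2.38473755e+01,  5.37776470e+00,
       -3.73865143e-03, -6.04848097e-06]), 'tool_pos': array([ 0.12307198, -0.53561368,  0.23050379]), 'tcp_rot': array([[-9.74626639e-01, -2.23836410e-01, -4.19741808e-04],
       [-2.23836798e-01,  9.74625333e-01,  1.59607396e-03],
       [ 5.18315324e-05,  1.64952986e-03, -9.99998638e-01]]), 'force': array([-0.06304467,  0.49295256, -0.65698447]), 'ft_torque': array([-0.07168299, -0.01775949,  0.00236547]), 'finger_force': 0.0, 'width': 0.08539258009962575}
```

View pics/top0.png

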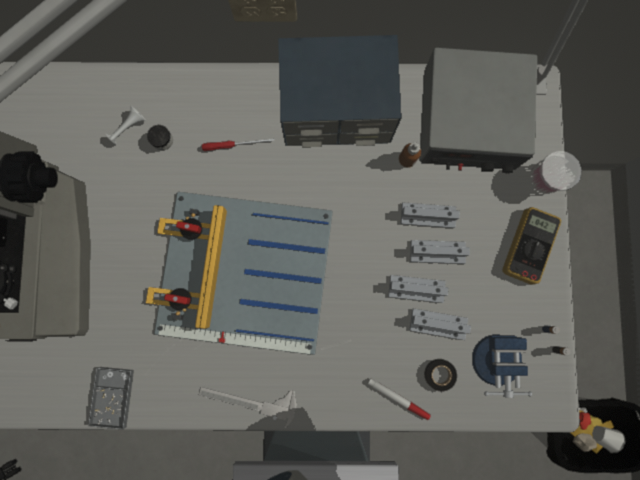

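View pics/side0.png

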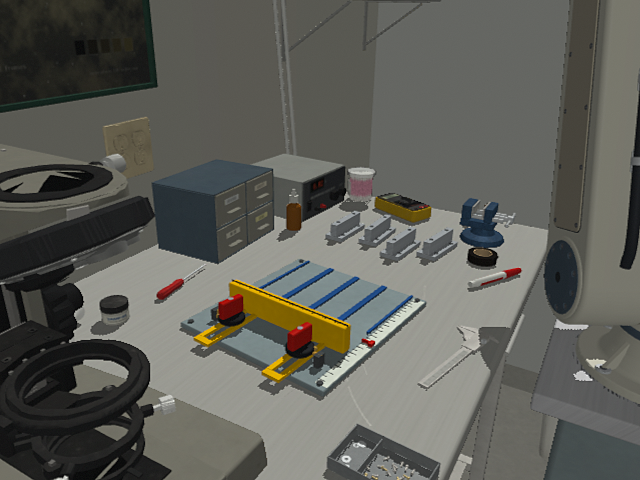

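```bash
cat > h.py <<'E'
import numpy as np, cv2
def grab(n):
    from rig import bot
    return bot.get_image(n)
def cast(d,px,z):
    px=np.atleast_2d(np.asarray(px,float)); K=d["intrinsics"];T=d["world_from_camera"]
    r=np.c_[px,np.ones(len(px))]@np.linalg.inv(K).T@T[:3,:3].T; o=T[:3,3]
    return o+r*((z-o[2])/r[:,2])[:,None]
def proj(d,P):
    T=np.linalg.inv(d["world_from_camera"]);P=np.atleast_2d(P)
    c=P@T[:3,:3].T+T[:3,3]; q=c@d["intrinsics"].T; return q[:,:2]/q[:,2:]
def mask(d,lo,hi):
    return cv2.inRange(cv2.cvtColor(d["img"],cv2.COLOR_RGB2HSV),lo,hi)
def blobs(m,amin=20):
    n,l,s,c=cv2.connectedComponentsWithStats(m)
    return [np.argwhere(l==i)[:,::-1] for i in range(1,n) if s[i,4]>=amin]
YEL=((18,120,90),(32,255,255)); BLUE=((108,140,60),(125,255,255))
def rect(d,px,z):
    p=cast(d,px,z)[:,:2].astype(np.float32)
    (c,(w,h),a)=cv2.minAreaRect(p*1000)
    if w<h: w,h,a=h,w,a+90
    a=(a+90)%180-90
    return np.array([c[0],c[1],w,h,a])   # mm, long axis angle from world x
E
python3 - <<'E'
from h import *
np.set_printoptions(precision=1,suppress=True)
t={k:v for k,v in np.load("pics/top0.npz").items()}
for b in blobs(mask(t,*BLUE),25):
    if 215<b[:,0].mean()<340: print("blue",rect(t,b,.014))
for b in blobs(mask(t,*YEL),40): print("yel",b.mean(0),len(b),rect(t,b,.055))
hsv=cv2.cvtColor(t["img"],cv2.COLOR_RGB2HSV)
red=mask(t,(0,150,90),(8,255,255))|mask(t,(172,150,90),(180,255,255))
for b in blobs(red,10): print("red",b.mean(0),b.min(0),b.max(0),len(b),rect(t,b,.018),rect(t,b,.06))
# heights in rail area from depth
Z=t["range_z"];v,u=np.mgrid[:480,:640];T=t["world_from_camera"];K=t["intrinsics"]
P=np.stack([(u-K[0,2])/K[0,0]*Z,(v-K[1,2])/K[1,1]*Z,Z],-1)@T[:3,:3].T+T[:3,3]
m=((P[...,2]>.028)&(P[...,2]<.05)&(u>375)&(u<480)&(v>190)&(v<345)&(Z>0)).astype(np.uint8)
for b in blobs(m,40): print("rail",b.mean(0),len(b),rect(t,b,.038), np.median(P[b[:,1],b[:,0],2])*1000)
m=((P[...,2]>.06)&(u>390)&(u<425)&(v>135)&(v<172)).astype(np.uint8)
for b in blobs(m,20): print("bottle",P[b[:,1],b[:,0]].mean(0)*1000)
b=mask(t,(0,0,90),(180,255,255))
m=((P[...,2]>.045)&(P[...,2]<.07)&(u>140)&(u<235)&(v>190)&(v<345)).astype(np.uint8)
for b in blobs(m,20): print("tall",b.mean(0),len(b),rect(t,b,.055),np.median(P[b[:,1],b[:,0],2])*1000)
big=cv2.resize(t["img"][185:360,140:340],None,fx=4,fy=3.4,interpolation=cv2.INTER_CUBIC)[:,:,::-1]; cv2.imwrite("pics/c0.png",big[:600,:800])
E
```

```text
blue [569.8  60.9 150.2   7.3  83.1]
blue [510.4  67.8 149.    7.1  83.1]
blue [450.9  74.2 149.9   7.   83. ]
yel [209.8 267. ] 1826 [527.7 210.7 236.2  44.4  -6.9]
yel [166.9 226.5] 223 [602.6 284.2  44.9  30.4  83.9]
yel [156.1 295.6] 246 [468.7 301.1  43.3  30.6  84.1]
yel [592.6 426.2] 259 [ 235.4 -508.1   75.5   29.9  -72.3]
red [217.6 144.8] [202 142] [233 148] 149 [777.3 203.1  63.8  10.8 -85.8] [764.3 195.   61.2  10.4 -85.8]
red [180.6 224.5] [176 222] [186 228] 47 [612.1 272.3  19.2  11.9  78.9] [605.7 261.4  18.5  11.4  78.9]
red [193.8 227.7] [187 224] [200 231] 70 [606.1 245.7  25.3  12.2  76.2] [599.8 235.8  24.3  11.7  76.2]
red [168.8 297.1] [165 294] [174 301] 53 [467.1 289.7  17.9  12.2  80.9] [466.3 278.1  17.2  11.7  80.9]
red [182.8 299.6] [177 296] [189 303] 74 [462.2 262.9  25.   12.2  79.1] [461.7 252.4  24.   11.7  79.1]
red [221.4 338.6] [219 333] [223 341] 21 [390.2 185.2  15.4   7.8   1.6] [392.4 177.7  14.8   7.5   1.6]
red [418.9 411. ] [409 403] [429 418] 118 [ 251.7 -198.7   42.    10.5   57.1] [ 259.4 -191.1   40.3   10.1   57.1]
red [585.2 420.6] [580 413] [590 428] 116 [ 236.3 -515.9   27.7   19.5    0.3] [ 244.6 -495.8   26.6   18.7    0.3]
rail [430.8 212.6] 502 [ 634.8 -226.3  111.    18.5   86.1] 39.114577683788234
rail [440.8 250. ] 496 [ 560.9 -243.3  111.6   17.1   87.5] 39.191208209660154
rail [419.1 288. ] 484 [ 486.7 -199.8  110.    16.3   83.9] 39.400908505663246
rail [441.6 324.2] 486 [ 417.5 -241.6  111.4   15.9   80.3] 39.55774575704585
bottle [ 749.4 -184.    80.7]
tall [209.4 266.8] 1403 [527.  204.  237.8  22.5  -6.8] 56.74917608942298
tall [187.5 226.5] 171 [602.7 249.5  46.9  14.1  77.7] 60.789036709194555
tall [176.3 298.5] 172 [463.9 265.8  47.2  13.2  79.8] 60.74506106041366
```

View pics/c0.png

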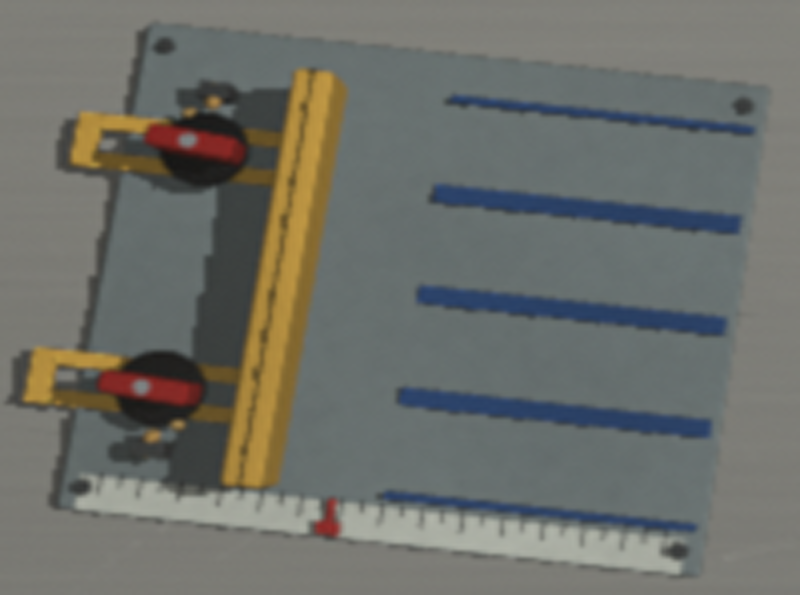

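Call:
move_arm:
  commands: "-0.86 0.975 0 0.442;-0.86 0.975 0 0.442;-0.86 0.975 0 0.442;-0.86 0.975 0 0.442;-0.86 0.975 0 0.442;-0.86 0.975 0 0.442;-0.86 0.975 0 0.442;-0.86 0.975 0 0.442;-0.86 0.975 0 0.442;-0.86 0.975 0 0.442"
  grip: 1

```text
time: 1.1
tool_pos: [0.3095, -0.1921, 0.2311]
tcp_rot: [[-0.993, 0.117, -0.0], [0.117, 0.993, 0.0], [0.0, 0.0, -1.0]]
force: [-0.5, -0.2, 0.0]
width: 0.085
finger_force: 0.0
```

```bash
cat >> h.py <<'E'
# fixture frame (mm->m): origin and yaw
FO=np.array([.5198,.1447]); FA=np.radians(-6.95)
FX=np.array([np.cos(FA),np.sin(FA)]); FY=np.array([-np.sin(FA),np.cos(FA)])
def f2w(x,y): return FO+FX*x+FY*y
def w2f(p): d=np.asarray(p)[...,:2]-FO; return np.stack([d@FX,d@FY],-1)
def st():
    from rig import bot
    s=bot.state(); R=s["tcp_rot"]; y=np.degrees(np.arctan2(R[1,1],R[0,1]))
    print("t%.2f pos"%s["time"],s["tool_pos"].round(4),"fix",(w2f(s["tool_pos"])*1000).round(1),"yaw_y %.2f"%y,"q1,q6",s["qpos"][[0,5]].round(1),"F",s["force"].round(1),"w %.4f"%s["width"],"gf",round(float(s["finger_force"]),1))
    return s,R,y
def go(x,y,z,yaw):
    s,R,y0=st(); d=R.T@(np.array([x,y,z])-s["tool_pos"])
    t=-((yaw-y0+90)%180-90) if False else -((yaw-y0+180)%360-180)
    print("shift shares",(d/.3).round(3),"turn %.3f"%(t/45),"rows>=%.1f"%max(np.linalg.norm(d)/.05,abs(t)/8.59))
E
python3 -c "
from h import *
p=f2w(0,.061);print(p)
go(*p,.12,83.05)"
```

```text
[0.52718119 0.20525178]
t1.10 pos [ 0.3095 -0.1921  0.2311] fix [-168.  -359.8] yaw_y 83.28 q1,q6 [ -6.7 -90. ] F [-0.5 -0.2  0. ] w 0.0850 gf 0.0
shift shares [-0.566  1.4    0.37 ] turn 0.005 rows>=9.3
```

Call:
move_arm:
  commands: "-0.28 0.95 0.1 0.005;-0.28 0.95 0.1 0.005;-0.28 0.95 0.1 0.005;-0.28 0.95 0.1 0.005;-0.28 0.95 0.1 0.005;-0.28 0.95 0.1 0.005;-0.28 0.95 0.1 0.005;-0.28 0.95 0.1 0.005"

```text
time: 1.9
tool_pos: [0.4272, 0.0787, 0.2005]
tcp_rot: [[-0.992, 0.126, -0.002], [0.126, 0.992, -0.001], [0.002, -0.001, -1.0]]
force: [0.3, 0.3, 0.4]
width: 0.0856
finger_force: 0.0
```

Call:
move_arm:
  commands: "-0.286 0.45 0.27 0;-0.286 0.45 0.27 0;-0.286 0.45 0.27 0;-0.286 0.45 0.27 0;-0.286 0.45 0.27 0;-0.286 0.45 0.27 0;-0.286 0.45 0.27 0"

```text
time: 2.6
tool_pos: [0.5292, 0.201, 0.1212]
tcp_rot: [[-0.992, 0.127, 0.001], [0.127, 0.992, 0.0], [-0.001, 0.0, -1.0]]
force: [-0.9, -0.3, 0.6]
width: 0.0853
finger_force: 0.0
```

```bash
python3 -c "
from h import *
p=f2w(0,.061)
go(*p,.025,83.05)
t=grab('top');cv2.imwrite('pics/top1.png',t['img'][180:360,130:350,::-1].repeat(3,0).repeat(3,1))
s=grab('side');cv2.imwrite('pics/side1.png',s['img'][200:420,170:440,::-1].repeat(2,0).repeat(2,1)); np.savez('pics/side1.npz',**s)
"
```

```text
t2.60 pos [0.5292 0.201  0.1212] fix [ 2.6 57. ] yaw_y 82.70 q1,q6 [  36.6 -133.9] F [-0.9 -0.3  0.6] w 0.0853 gf 0.0
shift shares [0.009 0.013 0.321] turn -0.008 rows>=1.9
```

View pics/side1.png

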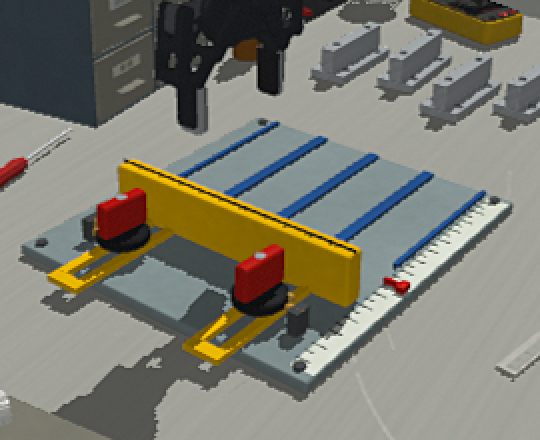

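Call:
move_arm:
  commands: "0.009 0.013 0.16 -0.008;0.009 0.013 0.32 -0.008;0.009 0.013 0.32 -0.008;0.009 0.013 0.32 -0.008"

```text
time: 3.1
tool_pos: [0.5272, 0.2065, 0.0256]
tcp_rot: [[-0.993, 0.118, 0.001], [0.118, 0.993, -0.001], [-0.001, -0.001, -1.0]]
force: [0.4, 0.7, 1.2]
width: 0.0857
finger_force: 0.0
```

Call:
move_arm:
  commands: "0 0 0 0;0 0 0 0;0 0 0 0;0 0 0 0;0 0 0 0;0 0 0 0;0 0 0 0;0 0 0 0"
  grip: -0.65

```text
time: 3.9
tool_pos: [0.5271, 0.207, 0.0252]
tcp_rot: [[-0.993, 0.118, 0.001], [0.118, 0.993, 0.0], [-0.001, 0.0, -1.0]]
force: [-2.1, 0.0, 6.6]
width: 0.0189
finger_force: 58.8
```

```bash
python3 -c "
from h import *
st()
t=grab('top');cv2.imwrite('pics/top2.png',cv2.resize(t['img'][185:355,140:340,::-1],None,fx=3.5,fy=3.5)); np.savez('pics/top2.npz',**t)
"
```

```text
t3.90 pos [0.5271 0.207  0.0252] fix [-0.3 62.7] yaw_y 83.20 q1,q6 [  37.3 -134.1] F [-2.1  0.   6.6] w 0.0189 gf 58.8
```

View pics/top2.png

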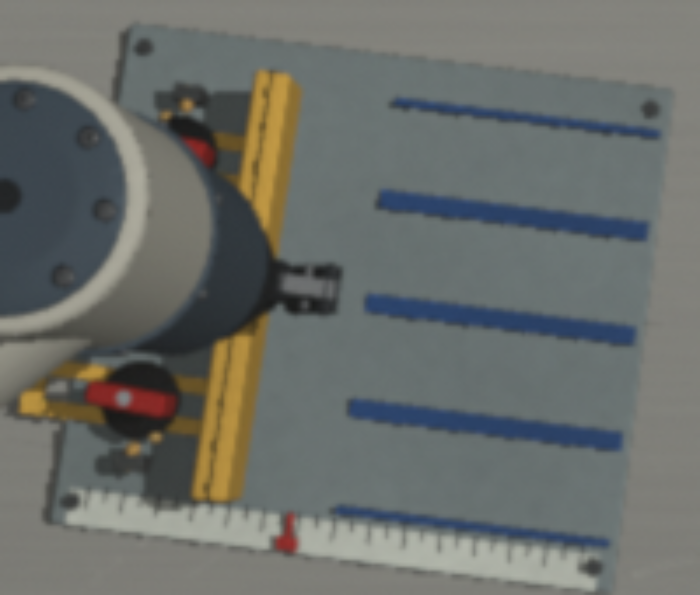

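```bash
cat >> h.py <<'E'
def facemark(d):
    m=mask(d,*YEL); b=max(blobs(m,100),key=lambda b:len(b) if b[:,0].mean()<300 else 0)
    allb=[b for b in blobs(m,100) if b[:,0].mean()<330 and np.ptp(b[:,1])>30]
    e=[]
    for b in allb:
        for v in np.unique(b[:,1]): e.append((b[b[:,1]==v,0].max()+.5,v))
    f=w2f(cast(d,e,.010))*1000
    red=mask(d,(0,120,70),(8,255,255))|mask(d,(172,120,70),(180,255,255))
    for r in blobs(red,8):
        w=w2f(cast(d,r,.018))*1000; c=w.mean(0)
        if abs(c[0]+133)<12: print("mark y mean %.1f"%c[1],"x",c[0].round(1),"mid y %.1f"%((w[:,1].min()+w[:,1].max())/2), "nose",[ (int(v),(w2f(cast(d,[[r[r[:,1]==v,0].mean(),v]],.018))*1000)[0].round(1).tolist()) for v in np.unique(r[:,1])])
    s=(np.abs(f[:,0])>55)&(np.abs(f[:,0])<112)
    p=np.polyfit(f[s,0],f[s,1],1); print("face y at x=0 %.1f slope %.4f n %d"%(p[1],p[0],s.sum()), "median %.1f"%np.median(f[s,1]))
E
python3 -c "
from h import *
for n in ('top0','top2'):
    facemark({k:v for k,v in np.load('pics/%s.npz'%n).items()})
"
```

```text
mark y mean 22.9 x -135.7 mid y 22.8 nose [(332, [-123.6, 23.0]), (333, [-125.5, 22.7]), (334, [-127.6, 23.4]), (335, [-129.5, 23.1]), (336, [-131.4, 22.8]), (337, [-133.4, 23.5]), (338, [-135.3, 23.2]), (339, [-137.2, 23.0]), (340, [-139.1, 22.7]), (341, [-141.1, 23.3]), (342, [-142.6, 20.2])]
face y at x=0 53.1 slope 0.0013 n 57 median 53.1
mark y mean 22.9 x -135.5 mid y 22.8 nose [(332, [-123.6, 23.0]), (333, [-125.5, 22.7]), (334, [-127.6, 23.4]), (335, [-129.5, 23.1]), (336, [-131.4, 22.8]), (337, [-133.4, 23.5]), (338, [-135.3, 23.2]), (339, [-137.2, 23.0]), (340, [-139.1, 22.7]), (341, [-141.1, 23.3]), (342, [-142.5, 19.2])]
face y at x=0 54.3 slope 0.0016 n 56 median 54.4
```

Call:
move_arm:
  commands: "0 -0.02 0 0;0 -0.04 0 0;0 -0.06 0 0;0 -0.08 0 0;0 -0.1 0 0;0 -0.1 0 0;0 -0.1 0 0;0 -0.1 0 0"

```text
time: 4.75
tool_pos: [0.5236, 0.1773, 0.0251]
tcp_rot: [[-0.993, 0.118, 0.001], [0.118, 0.993, 0.0], [-0.001, 0.0, -1.0]]
force: [-2.4, 0.7, 6.5]
width: 0.0191
finger_force: 59.1
```

```bash
python3 -c "
from h import *
st()
t=grab('top');np.savez('pics/top3.npz',**t);facemark(t)
s=grab('side');np.savez('pics/side3.npz',**s);cv2.imwrite('pics/side3.png',cv2.resize(s['img'][290:390,290:430,::-1],None,fx=5,fy=5))
cv2.imwrite('pics/top3.png',cv2.resize(t['img'][290:360,180:280,::-1],None,fx=7,fy=7))
"
```

```text
t4.75 pos [0.5236 0.1773 0.0251] fix [-0.2 32.9] yaw_y 83.20 q1,q6 [  34.9 -131.8] F [-2.4  0.7  6.5] w 0.0191 gf 59.1
mark y mean 22.9 x -135.7 mid y 22.8 nose [(332, [-123.6, 23.0]), (333, [-125.5, 22.7]), (334, [-127.6, 23.4]), (335, [-129.5, 23.1]), (336, [-131.4, 22.8]), (337, [-133.4, 23.5]), (338, [-135.3, 23.2]), (339, [-137.2, 23.0]), (340, [-139.1, 22.7]), (341, [-141.1, 23.3]), (342, [-142.6, 20.2])]
face y at x=0 24.4 slope 0.0012 n 57 median 24.4
```

View pics/side3.png

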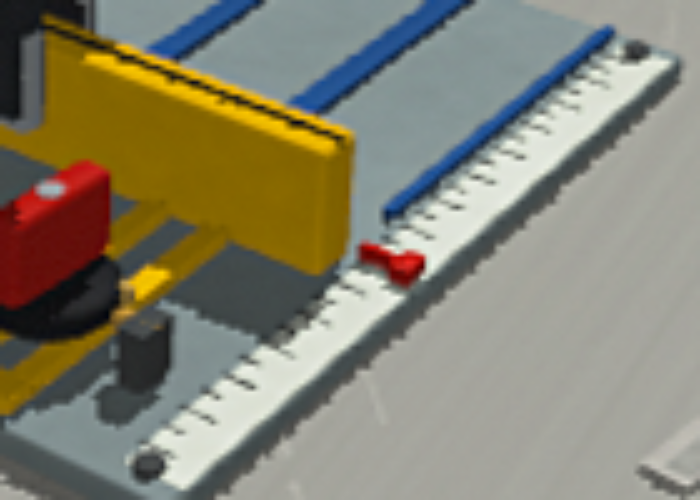

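View pics/top3.png

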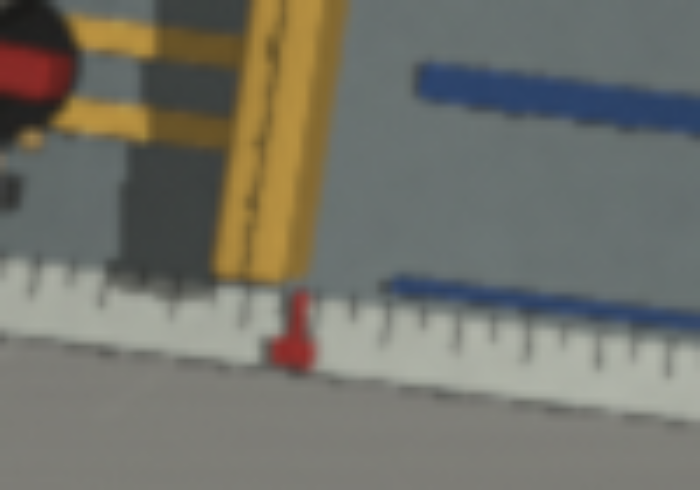

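```bash
python3 -c "
from h import *
s={k:v for k,v in np.load('pics/side3.npz').items()}
print(w2f(cast(s,[[359.7,341.6],[360,342.5]],.010))*1000)
print(w2f(cast(s,[[363,339.5],[371.5,343]],.018))*1000)
"
```

```text
[[-119.90644356   26.03108479]
 [-121.60662664   27.84884972]]
[[-126.96023127   28.42084805]
 [-142.28998396   28.50362877]]
```

Call:
move_arm:
  commands: "0 -0.0023 0 0;0 -0.0023 0 0;0 -0.0023 0 0;0 -0.0023 0 0"

```text
time: 5.25
tool_pos: [0.5236, 0.1773, 0.0252]
tcp_rot: [[-0.993, 0.118, 0.001], [0.118, 0.993, 0.001], [-0.001, 0.001, -1.0]]
force: [-2.3, 1.7, 6.0]
width: 0.0191
finger_force: 59.0
```

Call:
move_arm:
  commands: "0 0 0 0;0 0 0 0;0 0 0 0;0 0 0 0;0 0 0 0;0 0 0 0"
  grip: 1

```text
time: 5.85
tool_pos: [0.5231, 0.1764, 0.0242]
tcp_rot: [[-0.993, 0.119, -0.0], [0.119, 0.993, -0.0], [0.0, -0.0, -1.0]]
force: [0.7, -1.1, -0.1]
width: 0.0852
finger_force: 0.0
```

Call:
move_arm:
  commands: "0 0 -0.12 0;0 0 -0.24 0;0 0 -0.36 0;0 0 -0.42 -0.3;0 0 -0.42 -0.5;0 0 -0.42 -0.7;0 0 -0.42 -0.9;0 0 -0.42 -0.96;0 0 -0.42 -0.96"

```text
time: 6.75
tool_pos: [0.5231, 0.1765, 0.1503]
tcp_rot: [[-0.804, -0.594, -0.0], [-0.594, 0.804, -0.0], [0.0, 0.0, -1.0]]
force: [-0.3, -0.2, 0.4]
width: 0.0852
finger_force: 0.0
```

```bash
python3 -c "
from h import *
p=f2w(-.07,.115)
go(*p,.12,169.8)
t=grab('top');np.savez('pics/top4.npz',**t);facemark(t)
"
```

```text
t6.75 pos [0.5231 0.1765 0.1503] fix [-0.6 31.9] yaw_y 126.46 q1,q6 [ 34.9 -88.4] F [-0.3 -0.2  0.4] w 0.0852 gf 0.0
shift shares [-0.022  0.36   0.101] turn -0.963 rows>=5.0
mark y mean 22.9 x -135.5 mid y 22.8 nose [(332, [-123.6, 23.0]), (333, [-125.5, 22.7]), (334, [-127.6, 23.4]), (335, [-129.5, 23.1]), (336, [-131.4, 22.8]), (337, [-133.4, 23.5]), (338, [-135.3, 23.2]), (339, [-137.2, 23.0]), (340, [-139.1, 22.7]), (341, [-141.1, 23.3]), (342, [-142.5, 19.2])]
face y at x=0 24.8 slope 0.0075 n 29 median 24.3
```

Call:
move_arm:
  commands: "-0.022 0.358 0.1 -0.96;-0.022 0.358 0.1 -0.96;-0.022 0.358 0.1 -0.96;-0.022 0.358 0.1 -0.96;-0.022 0.358 0.1 -0.96;-0.022 0.358 0.1 -0.96;-0.022 0.358 0.1 -0.96"
  grip: 0

```text
time: 7.5
tool_pos: [0.4648, 0.2668, 0.1203]
tcp_rot: [[-0.187, -0.982, 0.0], [-0.982, 0.187, 0.0], [-0.0, -0.0, -1.0]]
force: [-0.9, -0.2, -0.4]
width: 0.0423
finger_force: 0.0
```

```bash
python3 -c "
from h import *
p=f2w(-.07,.1145)
go(*p,.035,169.8)
s=grab('side');cv2.imwrite('pics/side4.png',cv2.resize(s['img'][240:400,180:370,::-1],None,fx=3,fy=3))
"
```

```text
t7.50 pos [0.4648 0.2668 0.1203] fix [-69.4 114.6] yaw_y 169.23 q1,q6 [ 46.6 -57.4] F [-0.9 -0.2 -0.4] w 0.0423 gf 0.0
shift shares [0.    0.002 0.284] turn -0.013 rows>=1.7
```

View pics/side4.png

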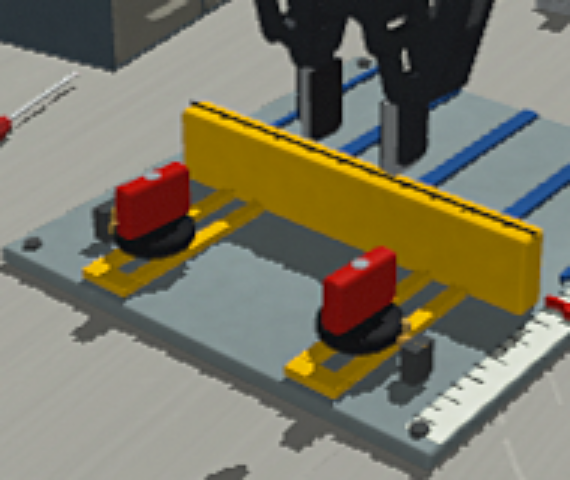

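Call:
move_arm:
  commands: "0 0.002 0.1 -0.013;0 0.002 0.2 -0.013;0 0.002 0.283 -0.013;0 0.002 0.283 -0.013;0 0.002 0.283 -0.013"

```text
time: 8.05
tool_pos: [0.4646, 0.2669, 0.0359]
tcp_rot: [[-0.173, -0.985, 0.0], [-0.985, 0.173, -0.001], [0.0, -0.0, -1.0]]
force: [-0.4, -0.4, 1.1]
width: 0.0427
finger_force: 0.0
```

Call:
move_arm:
  commands: "0 0 0 0;0 0 0 0;0 0 0 0;0 0 0 0;0 0 0 0;0 0 0 0"
  grip: -1

```text
time: 8.65
tool_pos: [0.465, 0.2677, 0.0371]
tcp_rot: [[-0.171, -0.985, 0.002], [-0.985, 0.171, 0.002], [-0.002, -0.002, -1.0]]
force: [-1.5, 0.1, 5.8]
width: 0.0119
finger_force: 60.6
```

Call:
move_arm:
  commands: "0 0 0 0.12;0 0 0 0.24;0 0 0 0.36;0 0 0 0.48;0 0 0 0.6;0 0 0 0.72;0 0 0 0.84;0 0 0 0.96;0 0 0 0.96;0 0 0 0.96"

```text
time: 9.65
tool_pos: [0.4656, 0.2673, 0.0371]
tcp_rot: [[-0.798, -0.603, 0.003], [-0.603, 0.798, 0.001], [-0.003, -0.001, -1.0]]
force: [1.4, -1.5, 6.1]
width: 0.0115
finger_force: 60.7
```

```bash
python3 -c "
from h import *
s,R,y=st();print(s['ft_torque'])"
```

```text
t9.65 pos [0.4656 0.2673 0.0371] fix [-68.6 115.2] yaw_y 127.07 q1,q6 [ 46.6 -99.6] F [ 1.4 -1.5  6.1] w 0.0115 gf 60.7
[-0.76089013 -0.5555443  -0.02763922]
```

Call:
move_arm:
  commands: "0 0 0 0.12;0 0 0 0.24;0 0 0 0.34;0 0 0 0.34;0 0 0 0.34;0 0 0 0.34"

```text
time: 10.25
tool_pos: [0.4658, 0.2671, 0.0371]
tcp_rot: [[-0.928, -0.371, 0.003], [-0.371, 0.928, 0.001], [-0.003, -0.001, -1.0]]
force: [2.3, -2.3, 5.9]
width: 0.0119
finger_force: 60.7
```

Call:
move_arm:
  commands: "0 0 0 0;0 0 0 0;0 0 0 0;0 0 0 0"
  grip: 0

```text
time: 10.65
tool_pos: [0.4639, 0.267, 0.0352]
tcp_rot: [[-0.929, -0.369, -0.001], [-0.369, 0.929, -0.0], [0.001, 0.0, -1.0]]
force: [-0.7, 0.2, 0.4]
width: 0.0429
finger_force: 0.0
```

Call:
move_arm:
  commands: "0 0 -0.1 0;0 0 -0.2 0;0 0 -0.28 0;0 0 -0.28 -0.2;0 0 -0.28 -0.4;0 0 -0.28 -0.6;0 0 -0.28 -0.8;0 0 -0.28 -0.9;0 0 -0.28 -0.9"

```text
time: 11.55
tool_pos: [0.464, 0.267, 0.1192]
tcp_rot: [[-0.466, -0.885, -0.0], [-0.885, 0.466, -0.0], [0.0, 0.0, -1.0]]
force: [0.5, -0.8, 0.8]
width: 0.043
finger_force: 0.0
```

```bash
python3 -c "
from h import *
p=f2w(.07,.115)
go(*p,.12,167.7)
s=grab('side');cv2.imwrite('pics/side5.png',cv2.resize(s['img'][240:400,180:370,::-1],None,fx=3,fy=3))
"
```

```text
t11.55 pos [0.464  0.267  0.1192] fix [-70.2 114.6] yaw_y 152.22 q1,q6 [ 46.7 -74.4] F [ 0.5 -0.8  0.8] w 0.0430 gf 0.0
shift shares [-0.167 -0.436 -0.003] turn -0.344 rows>=2.8
```

View pics/side5.png

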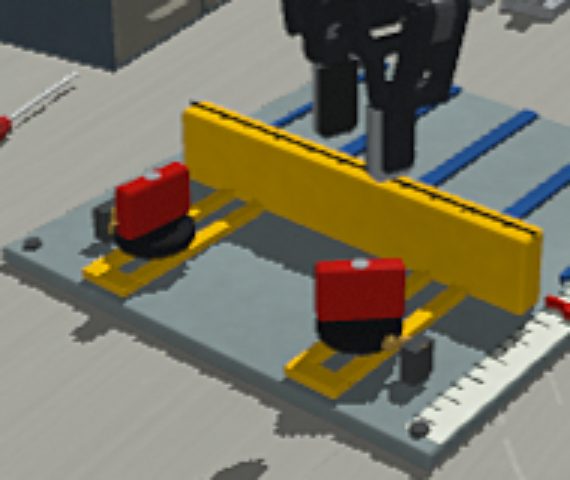

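Knob 1's wing (crop 360,285) has turned to about 1.05 rad. Knob 2 is next.

Call:
move_arm:
  commands: "-0.167 -0.436 0 -0.34;-0.167 -0.436 0 -0.34;-0.167 -0.436 0 -0.34;-0.167 -0.436 0 -0.34;-0.167 -0.436 0 -0.34;-0.167 -0.436 0 -0.34"

```text
time: 12.2
tool_pos: [0.6026, 0.2503, 0.1193]
tcp_rot: [[-0.218, -0.976, -0.001], [-0.976, 0.218, -0.0], [0.0, 0.0, -1.0]]
force: [-0.3, 0.4, 0.4]
width: 0.0427
finger_force: 0.0
```

Call:
move_arm:
  commands: "0 0 0.1 0;0 0 0.2 0;0 0 0.28 0;0 0 0.28 0;0 0 0.28 0"

```text
time: 12.7
tool_pos: [0.603, 0.2506, 0.0366]
tcp_rot: [[-0.216, -0.976, 0.001], [-0.976, 0.216, -0.0], [-0.0, -0.001, -1.0]]
force: [0.2, 0.1, 0.7]
width: 0.0425
finger_force: 0.0
```

Call:
move_arm:
  commands: "0 0 0 0;0 0 0 0;0 0 0 0;0 0 0 0;0 0 0 0;0 0 0 0"
  grip: -1

```text
time: 13.3
tool_pos: [0.6041, 0.2509, 0.0375]
tcp_rot: [[-0.217, -0.976, 0.003], [-0.976, 0.217, 0.002], [-0.002, -0.002, -1.0]]
force: [-2.3, 0.2, 6.5]
width: 0.0115
finger_force: 60.5
```

Call:
move_arm:
  commands: "0 0 0 0.12;0 0 0 0.24;0 0 0 0.36;0 0 0 0.48;0 0 0 0.6;0 0 0 0.72;0 0 0 0.84;0 0 0 0.96;0 0 0 0.96;0 0 0 0.96"

```text
time: 14.3
tool_pos: [0.6045, 0.2506, 0.0375]
tcp_rot: [[-0.826, -0.563, 0.003], [-0.563, 0.826, 0.001], [-0.003, -0.001, -1.0]]
force: [-0.5, -0.7, 5.6]
width: 0.0116
finger_force: 60.5
```

```bash
python3 -c "
from h import *
st()"
```

```text
t14.30 pos [0.6045 0.2506 0.0375] fix [ 71.3 115.3] yaw_y 124.28 q1,q6 [ 36.2 -91.9] F [-0.5 -0.7  5.6] w 0.0116 gf 60.5
```

Call:
move_arm:
  commands: "0 0 0 0.12;0 0 0 0.24;0 0 0 0.28;0 0 0 0.28;0 0 0 0.28"

```text
time: 14.8
tool_pos: [0.6046, 0.2504, 0.0375]
tcp_rot: [[-0.929, -0.37, 0.004], [-0.37, 0.929, 0.001], [-0.004, -0.001, -1.0]]
force: [0.4, -1.2, 5.3]
width: 0.0118
finger_force: 60.5
```

Call:
move_arm:
  commands: "0 0 0 0;0 0 0 0;0 0 0 0;0 0 0 0"
  grip: 0

```text
time: 15.2
tool_pos: [0.6031, 0.2502, 0.0352]
tcp_rot: [[-0.929, -0.369, -0.0], [-0.369, 0.929, -0.0], [0.0, 0.0, -1.0]]
force: [-0.9, -0.5, 0.4]
width: 0.0427
finger_force: 0.0
```

Call:
move_arm:
  commands: "0 0 -0.1 0;0 0 -0.2 0;0 0 -0.3 0;0 0 -0.4 -0.2;0 0 -0.4 -0.4;0 0 -0.4 -0.6;0 0 -0.4 -0.8;0 0 -0.4 -1;0 0 -0.4 -1"

```text
time: 16.1
tool_pos: [0.6031, 0.2502, 0.1552]
tcp_rot: [[-0.392, -0.92, -0.0], [-0.92, 0.392, -0.0], [0.0, 0.0, -1.0]]
force: [-0.7, 0.4, 0.1]
width: 0.0428
finger_force: 0.0
```

```bash
python3 -c "
from h import *
go(.4866,-.05,.15,173.9)
"
```

```text
t16.10 pos [0.6031 0.2502 0.1552] fix [ 69.9 114.8] yaw_y 156.94 q1,q6 [ 36.2 -59.3] F [-0.7  0.4  0.1] w 0.0428 gf 0.0
shift shares [ 1.073 -0.035  0.018] turn -0.377 rows>=6.4
```

Call:
move_arm:
  commands: "0.9 -0.035 0 -0.37;0.9 -0.035 0 -0.37;0.9 -0.035 0 -0.37;0.9 -0.035 0 -0.37;0.9 -0.035 0 -0.37;0.9 -0.035 0 -0.37;0.9 -0.035 0 -0.37"

```text
time: 16.8
tool_pos: [0.5048, -0.0041, 0.1558]
tcp_rot: [[-0.119, -0.993, 0.0], [-0.993, 0.119, -0.0], [0.0, -0.0, -1.0]]
force: [0.7, 1.3, 0.5]
width: 0.0427
finger_force: 0.0
```

```bash
cat >> h.py <<'E'
def cloud(t):
    Z=t["range_z"];v,u=np.mgrid[:480,:640];T=t["world_from_camera"];K=t["intrinsics"]
    return np.stack([(u-K[0,2])/K[0,0]*Z,(v-K[1,2])/K[1,1]*Z,Z],-1)@T[:3,:3].T+T[:3,3]
def rails(t,z0=.028,zt=.038,box=((.35,.72),(-.4,-.08))):
    P=cloud(t); (a,b),(c,d)=box
    m=((P[...,2]>z0)&(P[...,2]<zt+.012)&(P[...,0]>a)&(P[...,0]<b)&(P[...,1]>c)&(P[...,1]<d)&(t["range_z"]>0)).astype(np.uint8)
    for q in blobs(m,150):
        r=rect(t,q,zt)
        print("rail",r.round(1),len(q),"fix",(w2f(r[:2]/1000)*1000).round(1),"dyaw %.1f"%(((r[4]%180)-83.05+90)%180-90))
E
python3 -c "
from h import *
t=grab('top');np.savez('pics/top5.npz',**t);facemark(t);rails(t)
go(.4867,-.1998,.08,173.9)
s=grab('side');cv2.imwrite('pics/side6.png',cv2.resize(s['img'][160:420,180:460,::-1],None,fx=2.5,fy=2.3))
"
```

```text
face y at x=0 42.0 slope -0.1822 n 24 median 24.6
rail [ 635.1 -226.3  111.    18.    86.1] 502 fix [ 159.3 -354.4] dyaw 3.1
rail [ 583.3 -229.1  109.9   17.5   88. ] 493 fix [ 108.2 -363.4] dyaw 5.0
rail [ 546.8 -393.8   70.3   30.3  -19.2] 320 fix [  92.  -531.3] dyaw 77.8
rail [ 486.7 -199.4  110.9   16.4   83.8] 485 fix [   8.8 -345.5] dyaw 0.7
rail [ 417.5 -241.6  111.4   15.9   80.3] 489 fix [ -54.8 -395.8] dyaw -2.7
t16.85 pos [ 0.5056 -0.0029  0.1557] fix [   3.8 -148.2] yaw_y 173.20 q1,q6 [ 17.5 -24.3] F [-0.3  0.3  0.2] w 0.0424 gf 0.0
shift shares [ 0.659 -0.015  0.252] turn -0.016 rows>=4.2
```

View pics/side6.png

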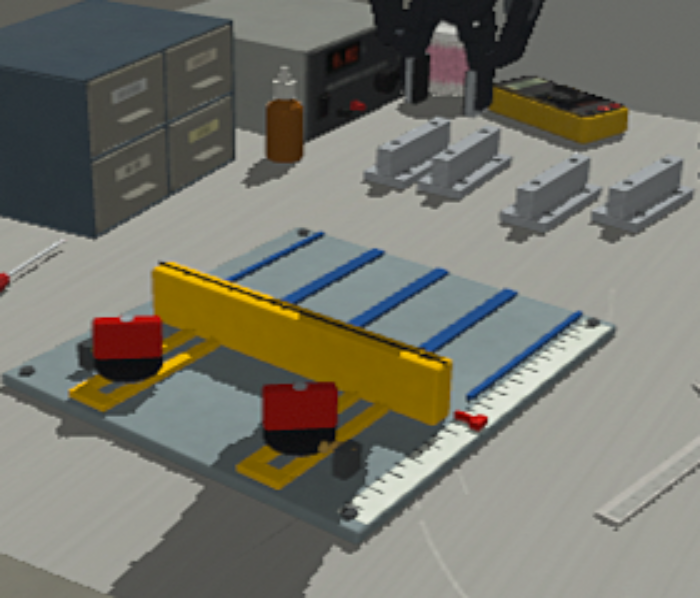

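Call:
move_arm:
  commands: "0.659 -0.015 0.1 -0.014;0.659 -0.015 0.1 -0.014;0.659 -0.015 0.1 -0.014;0.659 -0.015 0.1 -0.014;0.659 -0.015 0.25 -0.014;0.659 -0.015 0.25 -0.014;0.659 -0.015 0.25 -0.014"

```text
time: 17.6
tool_pos: [0.4877, -0.1981, 0.0804]
tcp_rot: [[-0.104, -0.995, -0.002], [-0.995, 0.104, -0.0], [0.001, 0.002, -1.0]]
force: [1.1, -0.1, 0.7]
width: 0.0425
finger_force: 0.0
```

```bash
python3 -c "
from h import *
go(.4867,-.1998,.014,173.85)"
```

```text
t17.60 pos [ 0.4877 -0.1981  0.0804] fix [   9.6 -344.2] yaw_y 174.03 q1,q6 [-5. -1.] F [ 1.1 -0.1  0.7] w 0.0425 gf 0.0
shift shares [0.006 0.002 0.221] turn 0.004 rows>=1.3
```

Call:
move_arm:
  commands: "0.004 0 0.1 0;0.004 0 0.19 0;0.004 0 0.22 0;0.004 0 0.22 0;0.004 0 0.22 0"

```text
time: 18.1
tool_pos: [0.4891, -0.1997, 0.0163]
tcp_rot: [[-0.104, -0.995, 0.003], [-0.995, 0.104, -0.001], [0.001, -0.003, -1.0]]
force: [-0.5, 0.4, 0.4]
width: 0.0426
finger_force: 0.0
```

Call:
move_arm:
  commands: "0 0 0 0;0 0 0 0;0 0 0 0;0 0 0 0;0 0 0 0;0 0 0 0"
  grip: -1

```text
time: 18.7
tool_pos: [0.4884, -0.2001, 0.0159]
tcp_rot: [[-0.105, -0.994, 0.003], [-0.994, 0.105, -0.001], [0.0, -0.003, -1.0]]
force: [-0.9, 1.6, 6.0]
width: 0.0146
finger_force: 61.2
```

Call:
move_arm:
  commands: "0 0 -0.05 0;0 0 -0.1 0;0 0 -0.2 0;0 0 -0.26 0;0 0 -0.26 0"

```text
time: 19.2
tool_pos: [0.489, -0.2004, 0.0952]
tcp_rot: [[-0.105, -0.994, 0.005], [-0.994, 0.105, -0.001], [0.001, -0.006, -1.0]]
force: [0.2, 0.8, -2.1]
width: 0.0149
finger_force: 60.0
```

```bash
python3 -c "
from h import *
p=f2w(-.03,-.05);print(p)
go(*p,.09,173.05)
t=grab('top');rails(t,.1,.125)"
```

```text
[0.48397028 0.09869749]
t19.20 pos [ 0.489  -0.2004  0.0952] fix [  11.2 -346.3] yaw_y 173.96 q1,q6 [-5.3 -0.8] F [ 0.2  0.8 -2.1] w 0.0149 gf 60.0
shift shares [-0.99   0.122  0.016] turn 0.020 rows>=6.0
```

Call:
move_arm:
  commands: "-0.93 0.122 0 0.02;-0.93 0.122 0 0.02;-0.93 0.122 0 0.02;-0.93 0.122 0 0.02;-0.93 0.122 0 0.02;-0.93 0.122 0 0.02;-0.93 0.122 0 0.02;-0.93 0.122 0 0.02"

```text
time: 20.05
tool_pos: [0.4792, 0.0817, 0.091]
tcp_rot: [[-0.12, -0.993, -0.003], [-0.993, 0.12, -0.001], [0.001, 0.003, -1.0]]
force: [-0.0, -0.9, -1.8]
width: 0.015
finger_force: 59.9
```

```bash
python3 -c "
from h import *
p=f2w(-.0286,-.045);print(p)
go(*p,.028,173.05)"
```

```text
[0.48596501 0.10349134]
t20.05 pos [0.4792 0.0817 0.091 ] fix [-32.7 -67.5] yaw_y 173.13 q1,q6 [ 28.2 -35. ] F [-0.  -0.9 -1.8] w 0.0150 gf 59.9
shift shares [-0.075 -0.014  0.21 ] turn 0.002 rows>=1.3
```

Call:
move_arm:
  commands: "-0.075 -0.014 0 0.002;-0.075 -0.014 0.08 0.002;-0.075 -0.014 0.16 0.002;-0.075 -0.014 0.16 0.002;-0.075 -0.014 0.16 0.002"

```text
time: 20.55
tool_pos: [0.487, 0.102, 0.0443]
tcp_rot: [[-0.124, -0.992, -0.001], [-0.992, 0.124, -0.001], [0.001, 0.001, -1.0]]
force: [0.2, -0.3, -1.3]
width: 0.0152
finger_force: 59.8
```

```bash
python3 -c "
from h import *
p=f2w(-.0286,-.045)
go(*p,.0265,173.05)
t=grab('top');cv2.imwrite('pics/top7.png',cv2.resize(t['img'][185:355,180:340,::-1],None,fx=4.5,fy=3.5)); s=grab('side');cv2.imwrite('pics/side7.png',cv2.resize(s['img'][230:400,250:450,::-1],None,fx=4,fy=3.5))
"
```

```text
t20.55 pos [0.487  0.102  0.0443] fix [-27.4 -46.4] yaw_y 172.89 q1,q6 [ 29.9 -37.1] F [ 0.2 -0.3 -1.3] w 0.0152 gf 59.8
shift shares [-0.005  0.004  0.059] turn -0.003 rows>=0.4
```

View pics/side7.png

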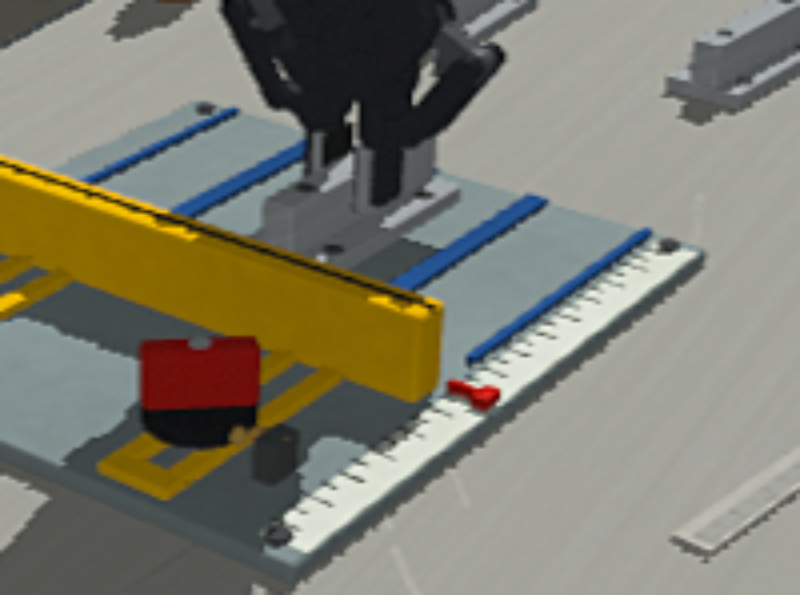

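Call:
move_arm:
  commands: "-0.005 0.004 0.03 -0.003;-0.005 0.004 0.058 -0.003;-0.005 0.004 0.058 -0.003;-0.005 0.004 0.058 -0.003;-0.005 0.004 0.058 -0.003"

```text
time: 21.15
tool_pos: [0.4861, 0.1048, 0.0269]
tcp_rot: [[-0.12, -0.993, -0.0], [-0.993, 0.12, -0.0], [0.0, 0.0, -1.0]]
force: [-0.6, -0.3, -1.9]
width: 0.015
finger_force: 59.9
```

Call:
move_arm:
  commands: "-0.01 0 0 0;-0.02 0 0 0;-0.03 0 0 0;-0.036 0 0 0;-0.036 0 0 0;-0.036 0 0 0"

```text
time: 21.75
tool_pos: [0.4875, 0.1156, 0.027]
tcp_rot: [[-0.12, -0.993, -0.0], [-0.993, 0.12, -0.0], [0.0, 0.0, -1.0]]
force: [-0.1, 0.0, -3.1]
width: 0.0146
finger_force: 59.9
```

```bash
python3 -c "
from h import *
st()"
```

```text
t21.75 pos [0.4875 0.1156 0.027 ] fix [-28.6 -32.8] yaw_y 173.10 q1,q6 [ 31.3 -38.2] F [-0.1  0.  -3.1] w 0.0146 gf 59.9
```

Call:
move_arm:
  commands: "-0.0033 0 0 0;-0.0033 0 0 0;-0.0033 0 0 0"

```text
time: 22.05
tool_pos: [0.4876, 0.1165, 0.027]
tcp_rot: [[-0.12, -0.993, -0.0], [-0.993, 0.12, 0.0], [0.0, 0.0, -1.0]]
force: [0.0, 0.9, -2.2]
width: 0.0145
finger_force: 59.9
```

Call:
move_arm:
  commands: "-0.0033 0 0 0;-0.0033 0 0 0;-0.0033 0 0 0"

```text
time: 22.35
tool_pos: [0.4876, 0.1166, 0.0271]
tcp_rot: [[-0.12, -0.993, -0.001], [-0.993, 0.12, -0.002], [0.002, 0.0, -1.0]]
force: [0.8, -5.3, -0.8]
width: 0.0149
finger_force: 60.2
```

Call:
move_arm:
  commands: "0.0015 0 0.004 0;0.0015 0 0.004 0;0.0015 0 0.004 0"

```text
time: 22.65
tool_pos: [0.4876, 0.1166, 0.026]
tcp_rot: [[-0.12, -0.993, -0.0], [-0.993, 0.12, -0.001], [0.001, 0.0, -1.0]]
force: [-1.5, -4.8, 1.2]
width: 0.0145
finger_force: 60.3
```

Call:
move_arm:
  commands: "0 0 0 0;0 0 0 0;0 0 0 0;0 0 0 0"
  grip: -0.2

```text
time: 23.05
tool_pos: [0.4879, 0.1175, 0.0259]
tcp_rot: [[-0.12, -0.993, 0.001], [-0.993, 0.12, 0.001], [-0.001, -0.001, -1.0]]
force: [0.2, -0.7, -0.5]
width: 0.0342
finger_force: 0.0
```

Call:
move_arm:
  commands: "0 0 -0.1 0;0 0 -0.2 0;0.2 0 -0.3 0;0.4 0 -0.3 0;0.6 0 -0.3 0;0.8 0 -0.3 0;0.9 0 -0.3 0;0.9 0 -0.3 0;0.9 0 -0.3 0"

```text
time: 23.95
tool_pos: [0.4546, -0.1535, 0.1158]
tcp_rot: [[-0.124, -0.992, 0.0], [-0.992, 0.124, -0.0], [0.0, -0.0, -1.0]]
force: [-0.0, 0.5, -0.5]
width: 0.034
finger_force: 0.0
```

```bash
cat >> h.py <<'E'
LB=((.36,.68),(-.02,.19))
E
python3 -c "
from h import *
t=grab('top');facemark(t);rails(t);print('lanes');rails(t,.040,.048,LB)
st()"
```

```text
mark y mean 22.8 x -135.8 mid y 22.7 nose [(332, [-123.5, 22.0]), (333, [-125.6, 23.7]), (334, [-127.6, 23.4]), (335, [-129.5, 23.1]), (336, [-131.4, 22.8]), (337, [-133.3, 22.6]), (338, [-135.3, 23.2]), (339, [-137.2, 23.0]), (340, [-139.1, 22.7]), (341, [-141.0, 22.4])]
face y at x=0 26.4 slope -0.0264 n 57 median 24.8
rail [ 634.9 -226.3  111.    18.3   86.1] 501 fix [ 159.2 -354.4] dyaw 3.1
rail [ 583.3 -229.1  109.9   17.4   88. ] 494 fix [ 108.3 -363.4] dyaw 5.0
rail [ 549.5 -384.7   76.6   27.2   -2.6] 327 fix [  93.5 -521.9] dyaw -85.6
lanes
rail [523.4 157.8 238.5  64.5  -1.5] 1399 fix [ 2.  13.4] dyaw -84.6
t24.00 pos [ 0.4549 -0.1521  0.1157] fix [ -28.5 -302.5] yaw_y 172.92 q1,q6 [ 0.3 -7.4] F [-0.2  1.3 -0.2] w 0.0343 gf 0.0
```

```bash
python3 -c "
from h import *
t=grab('top');np.savez('pics/top8.npz',**t);cv2.imwrite('pics/top8.png',cv2.resize(t['img'][185:355,150:480,::-1],None,fx=2.4,fy=3))
m=mask(t,*YEL)
for b in blobs(m,60):
  if b[:,0].mean()<300:
    f=[(int(v),int(b[b[:,1]==v,0].min()),int(b[b[:,1]==v,0].max())) for v in np.unique(b[:,1])[::6]]; print(f)
"
```

```text
[(207, 229, 230), (213, 227, 239), (219, 226, 239), (225, 201, 238), (231, 224, 237), (237, 198, 236), (243, 223, 235), (249, 222, 234), (255, 221, 233), (261, 220, 233), (267, 219, 232), (273, 218, 231), (279, 217, 228), (285, 217, 226), (291, 216, 228), (297, 196, 227), (303, 214, 226), (309, 197, 222), (315, 212, 221), (321, 212, 220), (327, 211, 219)]
[(220, 174, 178), (226, 173, 178), (232, 172, 179)]
[(289, 163, 167), (295, 162, 167), (301, 161, 167)]
```

View pics/top8.png

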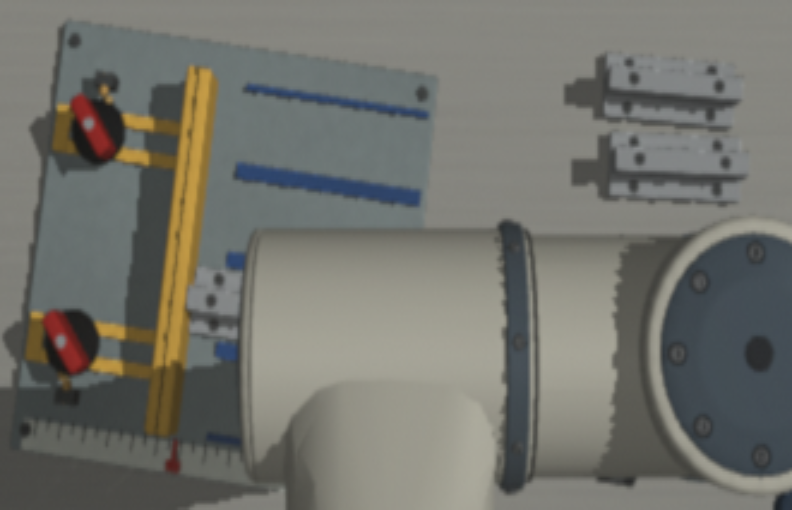

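```bash
python3 -c "
from h import *
go(.419,-.2420,.08,170.3)"
```

```text
t24.05 pos [ 0.4552 -0.1512  0.1157] fix [ -28.4 -301.6] yaw_y 173.00 q1,q6 [ 0.4 -7.4] F [-0.3 -0.1  1. ] w 0.0343 gf 0.0
shift shares [0.315 0.083 0.119] turn 0.060 rows>=2.1
```

Call:
move_arm:
  commands: "0.315 0.083 0.119 0.06;0.315 0.083 0.119 0.06;0.315 0.083 0.119 0.06;0.315 0.083 0.119 0.06;0.315 0.083 0.119 0.06"
  grip: 0

```text
time: 24.55
tool_pos: [0.4201, -0.2409, 0.0805]
tcp_rot: [[-0.166, -0.986, 0.001], [-0.986, 0.166, -0.0], [0.0, -0.001, -1.0]]
force: [0.5, 0.8, 0.2]
width: 0.0428
finger_force: 0.0
```

```bash
python3 -c "
from h import *
go(.419,-.2420,.0155,170.3)
s=grab('side');cv2.imwrite('pics/side9.png',cv2.resize(s['img'][180:300,300:500,::-1],None,fx=4,fy=4))"
```

```text
t24.55 pos [ 0.4201 -0.2409  0.0805] fix [ -52.3 -394.8] yaw_y 170.47 q1,q6 [-11.2   1.7] F [0.5 0.8 0.2] w 0.0428 gf 0.0
shift shares [0.004 0.003 0.217] turn 0.004 rows>=1.3
```

View pics/side9.png

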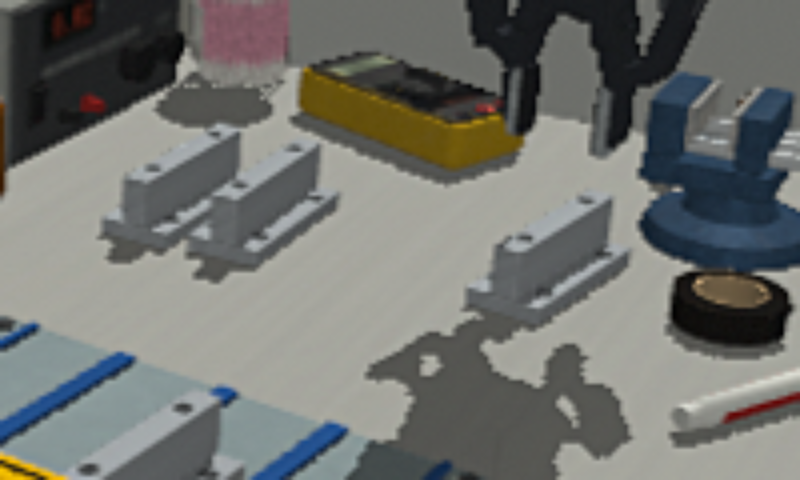

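Call:
move_arm:
  commands: "0.004 0.003 0.1 0;0.004 0.003 0.19 0;0.004 0.003 0.216 0;0.004 0.003 0.216 0;0.004 0.003 0.216 0"

```text
time: 25.1
tool_pos: [0.4193, -0.2427, 0.0165]
tcp_rot: [[-0.165, -0.986, 0.002], [-0.986, 0.165, -0.001], [0.001, -0.002, -1.0]]
force: [0.5, -1.2, 0.2]
width: 0.0427
finger_force: 0.0
```

Call:
move_arm:
  commands: "0 0 0 0;0 0 0 0;0 0 0 0;0 0 0 0;0 0 0 0;0 0 0 0"
  grip: -1

```text
time: 25.7
tool_pos: [0.419, -0.2431, 0.0166]
tcp_rot: [[-0.167, -0.986, 0.002], [-0.986, 0.167, -0.001], [0.0, -0.002, -1.0]]
force: [-0.2, 2.1, 6.7]
width: 0.0149
finger_force: 61.2
```

Call:
move_arm:
  commands: "0 0 -0.05 0;0 0 -0.1 0;0 0 -0.2 0;0 0 -0.26 0;0 0 -0.26 0"

```text
time: 26.2
tool_pos: [0.4196, -0.2434, 0.0957]
tcp_rot: [[-0.167, -0.986, 0.005], [-0.986, 0.167, -0.001], [0.001, -0.005, -1.0]]
force: [0.5, -0.6, -2.6]
width: 0.0148
finger_force: 60.0
```

```bash
python3 -c "
from h import *
p=f2w(-.0888,-.045);print(p)
go(*p,.09,173.05)"
```

```text
[0.42620735 0.11077573]
t26.20 pos [ 0.4196 -0.2434  0.0957] fix [ -52.5 -397.3] yaw_y 170.40 q1,q6 [-11.5   1.9] F [ 0.5 -0.6 -2.6] w 0.0148 gf 60.0
shift shares [-1.168  0.175  0.018] turn -0.059 rows>=7.1
```

Call:
move_arm:
  commands: "-0.95 0.14 0 -0.059;-0.95 0.14 0 -0.059;-0.95 0.14 0 -0.059;-0.95 0.14 0 -0.059;-0.95 0.14 0 -0.059;-0.95 0.14 0 -0.059;-0.95 0.14 0 -0.059;-0.95 0.14 0 -0.059"

```text
time: 27.0
tool_pos: [0.4232, 0.0456, 0.0921]
tcp_rot: [[-0.119, -0.993, -0.002], [-0.993, 0.119, -0.001], [0.001, 0.002, -1.0]]
force: [-0.1, -0.8, -3.4]
width: 0.0145
finger_force: 59.8
```

```bash
python3 -c "
from h import *
p=f2w(-.0888,-.045);print(p)
go(*p,.045,173.05)"
```

```text
[0.42620735 0.11077573]
t27.00 pos [0.4232 0.0456 0.0921] fix [ -83.9 -110. ] yaw_y 173.15 q1,q6 [ 27.4 -34.2] F [-0.1 -0.8 -3.4] w 0.0145 gf 59.8
shift shares [-0.217  0.015  0.157] turn 0.002 rows>=1.6
```

Call:
move_arm:
  commands: "-0.215 0.015 0 0.002;-0.215 0.015 0 0.002;-0.215 0.015 0.08 0.002;-0.215 0.015 0.155 0.002;-0.215 0.015 0.155 0.002;-0.215 0.015 0.155 0.002"

```text
time: 27.6
tool_pos: [0.4274, 0.1087, 0.0468]
tcp_rot: [[-0.124, -0.992, -0.001], [-0.992, 0.124, -0.001], [0.001, 0.001, -1.0]]
force: [-1.3, 1.0, -2.3]
width: 0.0145
finger_force: 59.7
```

```bash
python3 -c "
from h import *
p=f2w(-.0888,-.045)
go(*p,.0275,173.05)
p=f2w(-.0888,-.034)
go(*p,.0275,173.05)
"
```

```text
t27.60 pos [0.4274 0.1087 0.0468] fix [-87.3 -47. ] yaw_y 172.90 q1,q6 [ 34.8 -41.9] F [-1.3  1.  -2.3] w 0.0145 gf 59.7
shift shares [-0.007  0.005  0.064] turn -0.003 rows>=0.4
t27.60 pos [0.4274 0.1087 0.0468] fix [-87.3 -47. ] yaw_y 172.90 q1,q6 [ 34.8 -41.9] F [-1.3  1.  -2.3] w 0.0145 gf 59.7
shift shares [-0.043  0.005  0.064] turn -0.003 rows>=0.5
```

Call:
move_arm:
  commands: "-0.007 0.005 0.03 -0.003;-0.007 0.005 0.063 -0.003;-0.007 0.005 0.063 -0.003;-0.007 0.005 0.063 -0.003"

```text
time: 28.0
tool_pos: [0.4262, 0.1119, 0.0278]
tcp_rot: [[-0.12, -0.993, -0.0], [-0.993, 0.12, -0.0], [0.0, 0.0, -1.0]]
force: [-0.3, 1.1, -2.5]
width: 0.0145
finger_force: 59.8
```

Call:
move_arm:
  commands: "-0.01 0 0 0;-0.02 0 0 0;-0.03 0 0 0;-0.032 0 0 0;-0.032 0 0 0;-0.032 0 0 0"

```text
time: 28.6
tool_pos: [0.4274, 0.1216, 0.0279]
tcp_rot: [[-0.12, -0.993, -0.0], [-0.993, 0.12, -0.0], [0.0, 0.0, -1.0]]
force: [-0.2, 0.2, -2.5]
width: 0.0147
finger_force: 59.8
```

```bash
python3 -c "
from h import *
st()"
```

```text
t28.60 pos [0.4274 0.1216 0.0279] fix [-88.9 -34.1] yaw_y 173.09 q1,q6 [ 36.2 -43.1] F [-0.2  0.2 -2.5] w 0.0147 gf 59.8
```

Call:
move_arm:
  commands: "-0.0033 0 0 0;-0.0033 0 0 0;-0.0033 0 0 0"

```text
time: 28.9
tool_pos: [0.4275, 0.1225, 0.0279]
tcp_rot: [[-0.12, -0.993, -0.0], [-0.993, 0.12, -0.0], [0.0, 0.0, -1.0]]
force: [-0.1, -0.5, -1.9]
width: 0.0148
finger_force: 59.9
```

Call:
move_arm:
  commands: "-0.0033 0 0 0;-0.0033 0 0 0;-0.0033 0 0 0"

```text
time: 29.2
tool_pos: [0.4275, 0.1226, 0.0279]
tcp_rot: [[-0.12, -0.993, -0.0], [-0.993, 0.12, -0.002], [0.002, 0.0, -1.0]]
force: [1.0, -4.6, -0.6]
width: 0.015
finger_force: 60.1
```

Call:
move_arm:
  commands: "0.0015 0 0.006 0;0.0015 0 0.006 0;0.0015 0 0.006 0"

```text
time: 29.5
tool_pos: [0.4275, 0.1226, 0.0266]
tcp_rot: [[-0.12, -0.993, -0.0], [-0.993, 0.12, -0.001], [0.001, 0.0, -1.0]]
force: [-1.8, -4.4, 5.7]
width: 0.0149
finger_force: 60.9
```

Call:
move_arm:
  commands: "0 0 0 0;0 0 0 0;0 0 0 0;0 0 0 0"
  grip: -0.2

```text
time: 29.9
tool_pos: [0.4279, 0.1234, 0.0261]
tcp_rot: [[-0.12, -0.993, 0.0], [-0.993, 0.12, 0.001], [-0.001, -0.0, -1.0]]
force: [0.5, -0.5, 0.4]
width: 0.0341
finger_force: 0.0
```

Call:
move_arm:
  commands: "0 0 -0.1 0;0 0 -0.2 0;0.2 -0.1 -0.3 0;0.4 -0.2 -0.3 0;0.6 -0.3 -0.3 0;0.8 -0.4 -0.3 -0.05;0.95 -0.4 -0.3 -0.1;0.95 -0.4 -0.3 -0.1;0.95 -0.4 -0.3 -0.1"

```text
time: 30.8
tool_pos: [0.5127, -0.1782, 0.1157]
tcp_rot: [[-0.046, -0.999, -0.0], [-0.999, 0.046, -0.001], [0.001, 0.0, -1.0]]
force: [0.1, 0.6, -0.4]
width: 0.0341
finger_force: 0.0
```

```bash
python3 -c "
from h import *
t=grab('top');rails(t);print('lanes');rails(t,.040,.048,LB);np.savez('pics/top9.npz',**t)
go(.5848,-.2291,.08,178.)"
```

```text
lanes
rail [ 5.237e+02  1.264e+02  2.379e+02  1.305e+02 -2.000e-01] 2189 fix [  6.1 -17.7] dyaw -83.2
t30.85 pos [ 0.5128 -0.1783  0.1156] fix [  32.1 -321.5] yaw_y 177.37 q1,q6 [-2.6 -0. ] F [ 0.3 -1.1 -0.4] w 0.0341 gf 0.0
shift shares [ 0.158 -0.248  0.119] turn -0.014 rows>=1.9
```

Call:
move_arm:
  commands: "0.158 -0.248 0.119 -0.014;0.158 -0.248 0.119 -0.014;0.158 -0.248 0.119 -0.014;0.158 -0.248 0.119 -0.014;0.158 -0.248 0.119 -0.014"

```text
time: 31.35
tool_pos: [0.5848, -0.224, 0.0811]
tcp_rot: [[-0.03, -1.0, 0.001], [-1.0, 0.03, -0.0], [0.0, -0.001, -1.0]]
force: [-0.0, -0.0, -0.9]
width: 0.0342
finger_force: 0.0
```

```bash
python3 -c "
from h import *
go(.5848,-.2291,.0155,178)
s=grab('side');cv2.imwrite('pics/side10.png',cv2.resize(s['img'][150:370,300:500,::-1],None,fx=3,fy=2.7))"
```

```text
t31.35 pos [ 0.5848 -0.224   0.0811] fix [ 109.2 -358.1] yaw_y 178.26 q1,q6 [-6.7  5. ] F [-0.  -0.  -0.9] w 0.0342 gf 0.0
shift shares [ 0.017 -0.     0.219] turn 0.006 rows>=1.3
```

View pics/side10.png

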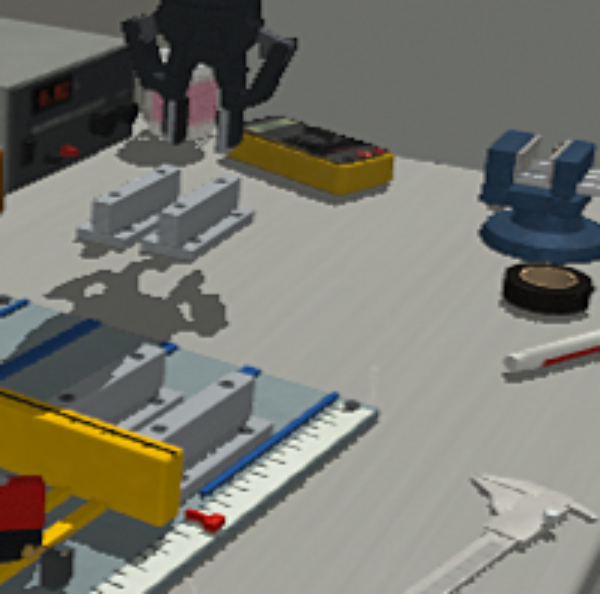

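Call:
move_arm:
  commands: "0.014 0 0.1 0;0.014 0 0.19 0;0.014 0 0.217 0;0.014 0 0.217 0;0.014 0 0.217 0"

```text
time: 31.9
tool_pos: [0.5857, -0.229, 0.0173]
tcp_rot: [[-0.03, -1.0, 0.003], [-1.0, 0.03, -0.001], [0.001, -0.003, -1.0]]
force: [0.6, 0.4, 0.1]
width: 0.0345
finger_force: 0.0
```

Call:
move_arm:
  commands: "0 0 0 0;0 0 0 0;0 0 0 0;0 0 0 0;0 0 0 0;0 0 0 0"
  grip: -1

```text
time: 32.5
tool_pos: [0.5859, -0.2292, 0.0173]
tcp_rot: [[-0.031, -1.0, 0.003], [-1.0, 0.031, -0.001], [0.001, -0.003, -1.0]]
force: [-0.5, 2.3, 6.2]
width: 0.0145
finger_force: 62.8
```

Call:
move_arm:
  commands: "0 0 -0.05 0;0 0 -0.1 0;0 0 -0.2 0;0 0 -0.26 0;0 0 -0.26 0"

```text
time: 33.0
tool_pos: [0.5865, -0.2295, 0.0966]
tcp_rot: [[-0.031, -1.0, 0.006], [-1.0, 0.031, -0.001], [0.001, -0.006, -1.0]]
force: [-0.0, -0.3, -2.5]
width: 0.0148
finger_force: 61.7
```

```bash
python3 -c "
from h import *
p=f2w(.0314,-.045);print(p)
go(*p,.09,173.05)"
```

```text
[0.54552414 0.09623116]
t33.00 pos [ 0.5865 -0.2295  0.0966] fix [ 111.5 -363.3] yaw_y 178.23 q1,q6 [-7.2  5.4] F [-0.  -0.3 -2.5] w 0.0148 gf 61.7
shift shares [-1.081  0.17   0.02 ] turn 0.115 rows>=6.6
```

Call:
move_arm:
  commands: "-0.95 0.17 0 0.115;-0.95 0.17 0 0.115;-0.95 0.17 0 0.115;-0.95 0.17 0 0.115;-0.95 0.17 0 0.115;-0.95 0.17 0 0.115;-0.95 0.17 0 0.115;-0.95 0.17 0 0.115"

```text
time: 33.8
tool_pos: [0.5417, 0.0583, 0.0923]
tcp_rot: [[-0.119, -0.993, -0.002], [-0.993, 0.119, -0.0], [0.0, 0.002, -1.0]]
force: [-0.3, 0.1, -2.3]
width: 0.0147
finger_force: 61.5
```

```bash
python3 -c "
from h import *
p=f2w(.0314,-.045);print(p)
go(*p,.046,173.05)"
```

```text
[0.54552414 0.09623116]
t33.80 pos [0.5417 0.0583 0.0923] fix [ 32.1 -83.1] yaw_y 173.16 q1,q6 [ 22.6 -29.4] F [-0.3  0.1 -2.3] w 0.0147 gf 61.5
shift shares [-0.127  0.002  0.154] turn 0.002 rows>=1.2
```

Call:
move_arm:
  commands: "-0.126 0.002 0 0.002;-0.126 0.002 0 0.002;-0.126 0.002 0.08 0.002;-0.126 0.002 0.153 0.002;-0.126 0.002 0.153 0.002;-0.126 0.002 0.153 0.002"

```text
time: 34.4
tool_pos: [0.5465, 0.0939, 0.0473]
tcp_rot: [[-0.124, -0.992, -0.001], [-0.992, 0.124, -0.001], [0.001, 0.001, -1.0]]
force: [0.4, -0.4, -1.1]
width: 0.0148
finger_force: 61.5
```

```bash
python3 -c "
from h import *
p=f2w(.0314,-.045)
go(*p,.0283,173.05)
"
```

```text
t34.40 pos [0.5465 0.0939 0.0473] fix [ 32.7 -47.2] yaw_y 172.90 q1,q6 [ 25.9 -33.1] F [ 0.4 -0.4 -1.1] w 0.0148 gf 61.5
shift shares [-0.007  0.004  0.063] turn -0.003 rows>=0.4
```

Call:
move_arm:
  commands: "-0.007 0.004 0.03 -0.003;-0.007 0.004 0.062 -0.003;-0.007 0.004 0.062 -0.003;-0.007 0.004 0.062 -0.003"

```text
time: 34.8
tool_pos: [0.5455, 0.0972, 0.0287]
tcp_rot: [[-0.12, -0.993, -0.0], [-0.993, 0.12, -0.0], [0.0, 0.0, -1.0]]
force: [-0.9, 0.8, -2.1]
width: 0.0147
finger_force: 61.6
```

Call:
move_arm:
  commands: "-0.01 0 0 0;-0.02 0 0 0;-0.03 0 0 0;-0.034 0 0 0;-0.034 0 0 0;-0.034 0 0 0"

```text
time: 35.4
tool_pos: [0.5468, 0.1075, 0.0288]
tcp_rot: [[-0.12, -0.993, 0.0], [-0.993, 0.12, 0.0], [-0.0, 0.0, -1.0]]
force: [-0.2, -0.0, -1.9]
width: 0.0146
finger_force: 61.6
```

Call:
move_arm:
  commands: "-0.0033 0 0 0;-0.0033 0 0 0;-0.0033 0 0 0"

```text
time: 35.7
tool_pos: [0.5469, 0.1084, 0.0288]
tcp_rot: [[-0.12, -0.993, -0.0], [-0.993, 0.12, -0.0], [0.0, 0.0, -1.0]]
force: [0.3, -0.2, -2.7]
width: 0.0151
finger_force: 61.6
```

```bash
python3 -c "
from h import *
st()"
```

```text
t35.70 pos [0.5469 0.1084 0.0288] fix [ 31.3 -32.8] yaw_y 173.09 q1,q6 [ 27.3 -34.2] F [ 0.3 -0.2 -2.7] w 0.0151 gf 61.6
```

Call:
move_arm:
  commands: "-0.0033 0 0 0;-0.0033 0 0 0;-0.0033 0 0 0"

```text
time: 36.0
tool_pos: [0.5471, 0.1094, 0.0288]
tcp_rot: [[-0.12, -0.993, -0.0], [-0.993, 0.12, 0.0], [-0.0, 0.0, -1.0]]
force: [-0.6, 1.1, -2.5]
width: 0.0146
finger_force: 61.6
```

Call:
move_arm:
  commands: "-0.0025 0 0 0;-0.0025 0 0 0;-0.0025 0 0 0"

```text
time: 36.3
tool_pos: [0.5472, 0.1102, 0.0288]
tcp_rot: [[-0.12, -0.993, -0.0], [-0.993, 0.12, 0.0], [-0.0, 0.0, -1.0]]
force: [-0.4, -0.0, -2.4]
width: 0.0145
finger_force: 61.6
```

Call:
move_arm:
  commands: "-0.0025 0 0 0;-0.0025 0 0 0;-0.0025 0 0 0"

```text
time: 36.6
tool_pos: [0.5472, 0.1104, 0.0288]
tcp_rot: [[-0.12, -0.993, -0.0], [-0.993, 0.12, -0.001], [0.001, 0.0, -1.0]]
force: [-0.4, -3.0, -1.0]
width: 0.0147
finger_force: 61.7
```

Call:
move_arm:
  commands: "-0.0025 0 0 0;-0.0025 0 0 0;-0.0025 0 0 0"

```text
time: 36.9
tool_pos: [0.5472, 0.1105, 0.0289]
tcp_rot: [[-0.12, -0.993, -0.001], [-0.993, 0.12, -0.002], [0.002, 0.0, -1.0]]
force: [0.9, -6.4, -0.1]
width: 0.0151
finger_force: 61.9
```

Contact. Lower, release, retreat to the side so the last rail can be measured.

Call:
move_arm:
  commands: "0.003 0 0.006 0;0.003 0 0.006 0;0.003 0 0.006 0"

```text
time: 37.2
tool_pos: [0.5473, 0.1104, 0.0273]
tcp_rot: [[-0.12, -0.993, 0.0], [-0.993, 0.12, -0.001], [0.001, -0.0, -1.0]]
force: [-1.7, -3.4, 2.7]
width: 0.0147
finger_force: 62.3
```

Call:
move_arm:
  commands: "0 0 0 0;0 0 0 0;0 0 0 0;0 0 0 0"
  grip: -0.2

```text
time: 37.6
tool_pos: [0.5474, 0.1111, 0.027]
tcp_rot: [[-0.12, -0.993, 0.0], [-0.993, 0.12, 0.001], [-0.001, -0.0, -1.0]]
force: [-0.4, 0.3, 1.0]
width: 0.0342
finger_force: 0.0
```

Call:
move_arm:
  commands: "0 0 -0.1 0;0 0 -0.2 0;0.2 0 -0.3 0;0.4 0.1 -0.3 0;0.5 0.3 -0.3 0;0.5 0.4 -0.3 0;0.5 0.4 -0.3 -0.03;0.5 0.4 -0.3 -0.03"

```text
time: 38.4
tool_pos: [0.4079, -0.0244, 0.1174]
tcp_rot: [[-0.097, -0.995, 0.001], [-0.995, 0.097, 0.001], [-0.001, -0.001, -1.0]]
force: [0.2, 2.1, 0.6]
width: 0.0341
finger_force: 0.0
```

```bash
python3 -c "
from h import *
t=grab('top');rails(t);np.savez('pics/top10.npz',**t)
go(.6364,-.2267,.08,176.1)"
```

```text
rail [ 635.  -226.3  111.1   18.    85.8] 500 fix [ 159.3 -354.4] dyaw 2.7
rail [ 549.4 -386.5   80.4   27.2   -2.4] 333 fix [  93.7 -523.7] dyaw -85.4
t38.45 pos [ 0.4096 -0.0239  0.1176] fix [ -88.9 -180.7] yaw_y 174.43 q1,q6 [ 18.8 -24.3] F [ 0.3  0.4 -0.4] w 0.0340 gf 0.0
shift shares [ 0.6   -0.818  0.126] turn -0.037 rows>=6.1
```

Call:
move_arm:
  commands: "0.6 -0.818 0 -0.037;0.6 -0.818 0 -0.037;0.6 -0.818 0 -0.037;0.6 -0.818 0 -0.037;0.6 -0.818 0 -0.037;0.6 -0.818 0 -0.037;0.6 -0.818 0.125 -0.037;0.6 -0.818 0.125 -0.037;0.6 -0.818 0.125 -0.037"

```text
time: 39.35
tool_pos: [0.6366, -0.2265, 0.0781]
tcp_rot: [[-0.068, -0.998, -0.003], [-0.998, 0.068, 0.0], [0.0, 0.003, -1.0]]
force: [0.0, -0.7, 1.1]
width: 0.0342
finger_force: 0.0
```

```bash
python3 -c "
from h import *
go(.6364,-.2267,.0150,176.0)"
```

```text
t39.35 pos [ 0.6366 -0.2265  0.0781] fix [ 160.8 -354.4] yaw_y 176.12 q1,q6 [-6.4  2.5] F [ 0.  -0.7  1.1] w 0.0342 gf 0.0
shift shares [ 0.001 -0.     0.21 ] turn 0.003 rows>=1.3
```

Call:
move_arm:
  commands: "0 0 0.1 0;0 0 0.19 0;0 0 0.207 0;0 0 0.207 0;0 0 0.207 0"

```text
time: 39.85
tool_pos: [0.6383, -0.2268, 0.0201]
tcp_rot: [[-0.067, -0.998, 0.004], [-0.998, 0.067, -0.001], [0.001, -0.004, -1.0]]
force: [0.3, -0.4, 0.6]
width: 0.0342
finger_force: 0.0
```

Call:
move_arm:
  commands: "0 0 0 0;0 0 0 0;0 0 0 0;0 0 0 0;0 0 0 0;0 0 0 0"
  grip: -1

```text
time: 40.45
tool_pos: [0.638, -0.2268, 0.0197]
tcp_rot: [[-0.067, -0.998, 0.003], [-0.998, 0.067, -0.001], [0.001, -0.003, -1.0]]
force: [-0.9, 1.4, 6.0]
width: 0.0144
finger_force: 62.8
```

Call:
move_arm:
  commands: "0 0 -0.05 0;0 0 -0.1 0;0 0 -0.2 0;0 0 -0.26 0;0 0 -0.26 0"

```text
time: 40.95
tool_pos: [0.6386, -0.2271, 0.0987]
tcp_rot: [[-0.068, -0.998, 0.006], [-0.998, 0.068, -0.001], [0.001, -0.006, -1.0]]
force: [-0.2, -0.5, -2.2]
width: 0.0144
finger_force: 61.6
```

```bash
python3 -c "
from h import *
p=f2w(.0914,-.045);print(p)
go(*p,.09,173.05)"
```

```text
[0.60508326 0.08897097]
t40.95 pos [ 0.6386 -0.2271  0.0987] fix [ 162.9 -354.7] yaw_y 176.11 q1,q6 [-6.4  2.5] F [-0.2 -0.5 -2.2] w 0.0144 gf 61.6
shift shares [-1.044  0.183  0.027] turn 0.068 rows>=6.4
```

Call:
move_arm:
  commands: "-0.95 0.18 0 0.068;-0.95 0.18 0 0.068;-0.95 0.18 0 0.068;-0.95 0.18 0 0.068;-0.95 0.18 0 0.068;-0.95 0.18 0 0.068;-0.95 0.18 0 0.068;-0.95 0.18 0 0.068"

```text
time: 41.75
tool_pos: [0.6013, 0.0623, 0.0939]
tcp_rot: [[-0.119, -0.993, -0.002], [-0.993, 0.119, -0.0], [0.001, 0.002, -1.0]]
force: [-0.4, 0.4, -3.4]
width: 0.0144
finger_force: 61.5
```

```bash
python3 -c "
from h import *
p=f2w(.0914,-.045);print(p)
go(*p,.050,173.05)"
```

```text
[0.60508326 0.08897097]
t41.75 pos [0.6013 0.0623 0.0939] fix [ 90.8 -71.9] yaw_y 173.16 q1,q6 [ 20.7 -27.5] F [-0.4  0.4 -3.4] w 0.0144 gf 61.5
shift shares [-0.09  -0.002  0.146] turn 0.002 rows>=1.0
```

Call:
move_arm:
  commands: "-0.09 -0.002 0 0.002;-0.09 -0.002 0 0.002;-0.09 -0.002 0.08 0.002;-0.09 -0.002 0.145 0.002;-0.09 -0.002 0.145 0.002;-0.09 -0.002 0.145 0.002"

```text
time: 42.35
tool_pos: [0.6062, 0.0868, 0.0517]
tcp_rot: [[-0.124, -0.992, -0.001], [-0.992, 0.124, -0.001], [0.001, 0.001, -1.0]]
force: [0.5, 0.3, -3.1]
width: 0.0144
finger_force: 61.3
```

```bash
python3 -c "
from h import *
p=f2w(.0914,-.045)
go(*p,.0307,173.05)
"
```

```text
t42.35 pos [0.6062 0.0868 0.0517] fix [ 92.7 -47. ] yaw_y 172.90 q1,q6 [ 22.8 -29.9] F [ 0.5  0.3 -3.1] w 0.0144 gf 61.3
shift shares [-0.007  0.004  0.07 ] turn -0.003 rows>=0.4
```

Call:
move_arm:
  commands: "-0.007 0.004 0.03 -0.003;-0.007 0.004 0.069 -0.003;-0.007 0.004 0.069 -0.003;-0.007 0.004 0.069 -0.003"

```text
time: 42.75
tool_pos: [0.605, 0.0902, 0.0309]
tcp_rot: [[-0.12, -0.993, -0.001], [-0.993, 0.12, -0.0], [0.0, 0.001, -1.0]]
force: [0.4, -0.2, -2.4]
width: 0.0146
finger_force: 61.5
```

Call:
move_arm:
  commands: "-0.01 0 0 0;-0.02 0 0 0;-0.03 0 0 0;-0.036 0 0 0;-0.036 0 0 0;-0.036 0 0 0"

```text
time: 43.35
tool_pos: [0.6065, 0.1011, 0.0312]
tcp_rot: [[-0.12, -0.993, -0.0], [-0.993, 0.12, -0.0], [0.0, 0.0, -1.0]]
force: [-0.4, -0.6, -3.4]
width: 0.0146
finger_force: 61.5
```

Call:
move_arm:
  commands: "-0.0033 0 0 0;-0.0033 0 0 0;-0.0033 0 0 0"

```text
time: 43.65
tool_pos: [0.6067, 0.1018, 0.0312]
tcp_rot: [[-0.12, -0.993, -0.0], [-0.993, 0.12, -0.0], [0.0, 0.0, -1.0]]
force: [-0.0, -0.9, -2.8]
width: 0.0148
finger_force: 61.6
```

```bash
python3 -c "
from h import *
st()"
```

```text
t43.65 pos [0.6067 0.1018 0.0312] fix [ 91.4 -32. ] yaw_y 173.09 q1,q6 [ 24.1 -31. ] F [-0.  -0.9 -2.8] w 0.0148 gf 61.6
```

Call:
move_arm:
  commands: "-0.0028 0 0 0;-0.0028 0 0 0;-0.0028 0 0 0"

```text
time: 43.95
tool_pos: [0.6067, 0.102, 0.0313]
tcp_rot: [[-0.12, -0.993, -0.0], [-0.993, 0.12, -0.001], [0.001, 0.0, -1.0]]
force: [-0.9, -4.6, -1.9]
width: 0.0143
finger_force: 61.7
```

```bash
python3 -c "
from h import *
st()"
```

```text
t43.95 pos [0.6067 0.102  0.0313] fix [ 91.5 -31.9] yaw_y 173.09 q1,q6 [ 24.1 -31.1] F [-0.9 -4.6 -1.9] w 0.0143 gf 61.7
```

Call:
move_arm:
  commands: "0.0015 0 0.006 0;0.0015 0 0.006 0;0.0015 0 0.006 0"

```text
time: 44.25
tool_pos: [0.6068, 0.1019, 0.0297]
tcp_rot: [[-0.12, -0.993, 0.0], [-0.993, 0.12, -0.001], [0.001, -0.0, -1.0]]
force: [-0.8, -5.1, 1.0]
width: 0.0143
finger_force: 61.9
```

Call:
move_arm:
  commands: "0 0 0 0;0 0 0 0;0 0 0 0;0 0 0 0"
  grip: -0.2

```text
time: 44.65
tool_pos: [0.607, 0.1029, 0.0295]
tcp_rot: [[-0.12, -0.993, 0.001], [-0.993, 0.12, 0.001], [-0.001, -0.001, -1.0]]
force: [-1.1, -0.9, 0.4]
width: 0.0343
finger_force: 0.0
```

Call:
move_arm:
  commands: "0 0 -0.1 0;0 0 -0.2 0;0.2 0 -0.35 0;0.4 0 -0.4 0;0.6 0.1 -0.4 0;0.8 0.2 -0.4 0;1 0.3 -0.4 0;1 0.4 -0.4 0;1 0.4 -0.4 0"

```text
time: 45.55
tool_pos: [0.4502, -0.1822, 0.1495]
tcp_rot: [[-0.12, -0.993, 0.001], [-0.993, 0.12, 0.0], [-0.0, -0.001, -1.0]]
force: [1.1, -1.5, 0.2]
width: 0.0339
finger_force: 0.0
```

Call:
move_arm:
  commands: "0.8 0.3 0 0;0.8 0.3 0 0;0.8 0.3 0 0;0.8 0.3 0 0;0.8 0.3 0 0;0.8 0.3 0 0;0.8 0.3 0 0"

```text
time: 46.25
tool_pos: [0.3326, -0.4094, 0.1492]
tcp_rot: [[-0.123, -0.992, 0.0], [-0.992, 0.123, 0.0], [-0.0, -0.0, -1.0]]
force: [0.3, 0.5, 0.3]
width: 0.0342
finger_force: 0.0
```

```bash
python3 -c "
from h import *
st()
t=grab('top');np.savez('pics/top11.npz',**t);facemark(t)
P=cloud(t);F=w2f(P[...,:2])*1000
for k,x in enumerate((-90,-30,30,90)):
    m=((P[...,2]>.042)&(P[...,2]<.056)&(abs(F[...,0]-x)<25)&(F[...,1]<17)&(F[...,1]>-120)).astype(np.uint8)
    q=np.argwhere(m)[:,::-1]
    r=rect(t,q,.048); f=w2f(cast(t,q,.048))*1000
    print(k+1,len(q),'fix c',(w2f(r[:2]/1000)*1000).round(1),'wxh',r[2:4].round(1),'dyaw %.1f'%(((r[4]%180)-83.05+90)%180-90),'z %.4f'%np.median(P[q[:,1],q[:,0],2]),'-y end %.1f'%f[:,1].min())
"
```

```text
t46.25 pos [ 0.3326 -0.4094  0.1492] fix [-118.8 -572.7] yaw_y 172.91 q1,q6 [-33.9  26.8] F [0.3 0.5 0.3] w 0.0342 gf 0.0
mark y mean 22.9 x -135.9 mid y 22.8 nose [(332, [-123.5, 22.0]), (333, [-125.6, 23.7]), (334, [-127.6, 23.4]), (335, [-129.5, 23.1]), (336, [-131.4, 22.8]), (337, [-133.3, 22.6]), (338, [-135.2, 22.3]), (339, [-137.3, 23.9]), (340, [-139.1, 22.7]), (341, [-141.0, 22.4])]
face y at x=0 26.5 slope 0.0009 n 57 median 25.6
1 475 fix c [-89.8 -35.1] wxh [105.7  16.1] dyaw 0.2 z 0.0496 -y end -88.0
2 458 fix c [-29.6 -35.5] wxh [104.8  15.9] dyaw 0.1 z 0.0497 -y end -87.9
3 451 fix c [ 30.3 -35. ] wxh [105.3  16.4] dyaw 0.1 z 0.0496 -y end -87.6
4 458 fix c [ 90.2 -35.2] wxh [105.3  16.8] dyaw 0.2 z 0.0496 -y end -87.8
```

```bash
python3 -c "
from h import *
for n in ('top3','top5','top8','top11'):
    t={k:v for k,v in np.load('pics/%s.npz'%n).items()}
    P=cloud(t);F=w2f(P[...,:2])*1000
    m=(P[...,2]>.052)&(P[...,2]<.06)&(F[...,1]>5)&(F[...,1]<60)&(((abs(F[...,0])>95)&(abs(F[...,0])<118)))
    q=np.argwhere(m)[:,::-1];f=w2f(cast(t,q,.055))*1000
    for sg in (-1,1):
        g=f[f[:,0]*sg>0]
        if len(g): print(n,sg,len(g),'top centre y %.1f'%g[:,1].mean(),'range',g[:,1].min().round(1),g[:,1].max().round(1))
t={k:v for k,v in np.load('pics/top11.npz').items()}
red=mask(t,(0,150,80),(8,255,255))|mask(t,(172,150,80),(180,255,255))
P=cloud(t);F=w2f(P[...,:2])*1000
for x in (-70,70):
    m=((P[...,2]>.05)&(P[...,2]<.07)&(np.hypot(F[...,0]-x,F[...,1]-115)<28)).astype(np.uint8)
    print('knob',rect(t,np.argwhere(m)[:,::-1],.06).round(1))
"
```

```text
top3 -1 124 top centre y 32.0 range 21.8 42.0
top3 1 111 top centre y 32.2 range 22.4 42.3
top5 1 117 top centre y 32.6 range 22.4 42.4
top8 -1 121 top centre y 32.1 range 21.8 42.0
top8 1 114 top centre y 32.2 range 21.8 42.4
top11 -1 130 top centre y 31.6 range 6.0 42.0
top11 1 111 top centre y 32.1 range 22.1 42.4
knob [463.9 265.   44.3  14.4  35.5]
knob [601.9 248.2  46.5  13.8  35.8]
```

```bash
python3 -c "
from rig import bot
print(bot.sign_off())"
```

```text
the job is handed in; nothing more can be done
None
```

The job is handed in, with no verdict returned: my last check put the fence within about 1.5 mm of the mark, both knobs at about 0.83 rad, all four rails in their own lanes against the fence, and the gripper open and clear of everything.

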